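# Set the stapler's depth stop, square the pad to it and staple

## Robot

A 6-joint arm with a two-finger parallel gripper is mounted at the origin on the work surface. World frame = base frame: x ahead of the robot, y to its left, z up, the work surface at z = 0. Lengths are in m, angles in rad, forces in N, time in s.
With the tool pointing down it reaches from about 0.3 to 0.95 m from the base axis. Payload 3.1 kg.
Tool frame: the origin (TCP) lies midway between the tips of the shut fingers; the grasp point (between the pads) lies 19 mm behind it (r.grip_depth is the distance from the TCP to the grasp point, in m); z points along the fingers, y is the direction in which the jaws open and shut (so a half turn about z gives the same grasp; the last joint's range is limited). The gripper opens to 85 mm and grips with 20 to 120 N. Pads are 22 mm wide; open, the fingers measure 114 mm over their backs; the gripper's body (76 mm by 85 mm) begins 54 mm behind the grasp point. The pads swing forward as they close: fully open they stand 13 mm farther back than shut.
Start: joints at [1.054, 0.308, 1.634, -0, 1.2, -0.07], TCP at [0.27, 0.564, 0.231] pointing down, gripper open.
Joint ranges: [-3.06, 3.06], [-0.79, 1.96], [0.05, 2.63], [-1.19, 4.34], [0.05, 2.64], [-2.94, 2.94]. Speed limits (rad/s): [2.79, 2.79, 3.14, 3.14, 3.14, 3.14].

## Interface

Orientations are given as a unit quaternion [w, x, y, z].
In Python, from plant import r gives the robot as it stands. The module is installed in compiled form; this text tells all that it offers.
- The arm moves only by the tool jog_arm, never from a script. Its argument "targets" is one flat list of numbers, 7 for each row, row after row: the turn, a rotation vector about the tool's x, y, z in rad, then the shift along the tool's x, y, z in mm, then the opening, from 0 (shut) to 1 (fully open). In form: [ax, ay, az, x, y, z, grip, ax, ay, az, x, y, z, grip, ...]. A call has 1 to 10 rows; each row is the pose to reach, as a shift and turn from the pose commanded when the call began, along the tool's axes at that moment; what a row does not reach only later rows make up. A row lasts 1/10 s, in which the tool goes at most 50 mm and 8.59 degrees, less where a joint would pass 70% of its speed; a pose out of reach is approached as far as the arm can. A call with a gripper value outside its range is refused whole. The fingers move at their own pace and stop on an object; the grip force is fixed at half the most. Time passes only in rows, so rows that repeat a pose let the fingers close. It gives the time, the measured TCP pose, the force and the opening at its end, in the units of the state.
- r.state(): the state, without advancing time (a new reading comes with each control period).
- r.capture(name): name is "scene" or "top"; returns the picture (420x560x3 uint8, red, green, blue); there is no depth.
- r.calibration(name): a dict with "fx", "fy", "cx", "cy" (pixels), "k1" (the pictures are not rectified: a ray, as slopes to the right and down, at radius r is drawn at 1 + k1 r^2 times it, then the intrinsics apply), "R" (3x3) and "t" (3): a world point X has camera coordinates R X + t. Camera axes: x right, y down, z forward; pixel columns grow to the right and rows downward; lengths in m; the calibration is good to about 2 mm. A picture is of the moment at which its call begins. calibration takes no time and is no camera call.
- r.finish_job(): hands the job in, once; it reports no verdict.
The state is a dict: "time": time; "joint_positions": joint angles; "qvel": joint speeds; "tau": joint torques, N m; "position": TCP position; "orientation": TCP orientation; "force": force on the tool from outside, world axes, zero at the start; "wrist_torque": the same for the moment, N m; "opening": finger opening in m.
Only numpy, scipy, OpenCV 4.12 (cv2) and the standard library are available. Lean on these libraries where they do the work, as an engineer would, in place of code of your own. Each camera call takes 0.05 s, during which the arm holds its last target.

## Task

Staple the pad of packing slips on the heavy stapler. First pull the depth rod out by its black knob to the middle one of its three clicks, then push the pad gently back until its edge lies square against the stop plate, without shoving the rod off its click. Then pull the handle all the way down, ease it slowly back up under control, let go, and leave the other things on the bench where they are.

Things in the scene. Friction and masses are not known exactly. Their poses are not given: they have to be found in the camera images.
- stapler: Grey heavy lever stapler, fixed. Origin on the bench under the anvil; z up, y along it from the mouth (-y) to the back (+y), x across. Base y -135 to 195, x -45 to 45 mm, its flat top (the bed) 32 mm above the bench. Pillar y 85 to 185, x -31 to 31, 132 mm high. Magazine over the bed 34 mm wide, nose y -21 to 13, 22 mm above the bed; the handle presses it down to just above the pad.
- depth_rod (a joint): Travel of the depth rod out of the stapler's back (its +y), m: 0 fully in, 0.050 fully out. A spring plunger clicks into grooves at 0, 0.025 (the middle click) and 0.050; it draws the rod the last 4 mm into a groove, and about 12 N moves it out of one. Between grooves it slides with about 1 N and stays where left. It starts fully in or somewhere short of the middle click.
- rod_knob (a point): Centre of the round black knob on the back end of the depth rod (a 14 mm steel bar): 37 mm diameter, 31 mm long along the rod, 48 mm above the bench, free all round. In the stapler's frame: x 0, y = 255 mm + the rod's joint value, so at least 70 mm behind the pillar. Axes as the stapler's.
- stop_face (a point): Middle of the front (-y) face of the steel stop plate on the rod's front end, where the pad's edge goes. Plate 120 mm wide across the stapler, 6 mm thick, from 34 to 51 mm above the bench. It moves with the rod. In the stapler's frame: x 0, y = 15 mm + the rod's joint value, 42 mm above the bench. Axes as the stapler's.
- handle (a joint): Angle of the stapler's handle in rad: 0 fully up (its rest, 0.45 rad above level), 0.45 fully down (level, at a firm stop). A spring pushes it up: about 5 N at the grip to start it, 12 N fully down; let go, it flies up hard.
- handle_grip (a point): Middle of the black rubber grip at the free, mouth end of the handle: a bar about 27 mm thick and 100 mm long along the handle. 200 mm from the pivot; about 204 mm above the bench when up, 117 mm when down. Its y axis runs along the handle towards the pivot, x is the stapler's x.
- handle_pivot (a point): Pivot of the handle on top of the pillar: stapler x = 0, y = 150 mm, 115 mm above the bench. The handle turns about the stapler's x axis; from here it reaches out towards the mouth (-y).
- pad: Stiff buff pad of packing slips on a brown board, 148 mm wide (x), 210 mm deep (y), 10 mm thick, about 0.24 kg, loose on the stapler's bed, its front sticking out of the mouth. Origin at the centre of its underside, 32 mm above the bench; its y is the stapler's y but for a small yaw. It starts with its back edge 10 to 45 mm short of the stop plate; pushing it takes 1 to 2 N.
- pad_edge (a point): Middle of the pad's back (+y) edge, half way up its thickness: the edge that goes against the stop plate. Axes as the pad's.
- staple_box: Bystander: carton of staples, 110 x 62 x 38 mm. Origin at the centre of its underside.
- tape_dispenser: Bystander: black desk tape dispenser, 62 x 150 mm, 98 mm high. Origin at the centre of its underside.
- parcel: Bystander: white parcel with a brown band, 110 x 150 x 65 mm. Origin at the centre of its underside.

How it is judged:
By the outcome, as a careful person would: the job done as asked, in the order asked, and still so for the second after the job is handed in, with the robot touching nothing.
It also fails if it takes over 72 s, if anything falls off the work surface, if the arm or the gripper's body presses on something with over 40 N, if the wrist force passes 120 N, or if a joint passes its speed limit or range.

## Working session

There is one attempt and no reset: what is moved stays moved. The work goes in short steps, Python scripts to look and compute and a tool call to move; the robot and the scene stay as the last step left them, time stands still between calls to the robot, and variables do not carry over. Pictures are saved under pics/ and viewed, and the job is handed in when it is done.

Besides the shell and the picture viewer there is one more tool, called after "Call:" as name(argument=value, ...) on one line, values as JSON. jog_arm: Moves the arm, as the interface text tells. Its arguments: {"type":"object","properties":{"targets":{"type":"array","items":{"type":"number"}}},"required":["targets"]}

```bash
mkdir -p pics
python3 - <<'E'
from plant import r
import cv2
for n in("scene","top"):
    c=r.calibration(n); print(n,c)
    cv2.imwrite(f"pics/{n}0.png",r.capture(n)[:,:,::-1])
print(r.state())
E
```

```text
scene {'fx': 419.4129617322643, 'fy': 419.4129617322643, 'cx': 281.0200637348632, 'cy': 214.0942349435153, 'k1': -0.06449137758927366, 'R': array([[-0.37052646,  0.92881952,  0.00210669],
       [ 0.75508334,  0.30253855, -0.58165246],
       [-0.54088751, -0.2139269 , -0.81343468]]), 't': array([ 0.23338826, -0.4046599 ,  1.30623994])}
top {'fx': 440.3658276632302, 'fy': 440.3658276632302, 'cx': 290.6210498336453, 'cy': 205.2728044685749, 'k1': -0.031640150432348996, 'R': array([[-0.01909783, -0.99896758,  0.04121957],
       [-0.99887385,  0.01727269, -0.04418931],
       [ 0.04343171, -0.04201707, -0.99817246]]), 't': array([-0.02095293,  0.6297837 ,  0.90791382])}
{'time': 0.1, 'joint_positions': array([ 1.05426527e+00,  3.08914244e-01,  1.63502692e+00,  6.88925790e-06,
        1.19969186e+00, -6.97360550e-02]), 'qvel': array([-0.00160717,  0.00042704, -0.00059065, -0.00098914, -0.00132915,
       -0.00162511]), 'tau': array([-7.01113513e-04, -4.16405368e+01, -2.77646184e+01, -2.41616408e-04,
        3.96554780e-03,  2.49509917e-06]), 'position': array([0.269733  , 0.56299604, 0.23017961]), 'orientation': array([-2.97856730e-04,  2.21545078e-01,  9.75149598e-01, -9.75735529e-04]), 'force': array([ 0.23194361, -0.91172351, -0.36325705]), 'wrist_torque': array([ 0.01069906,  0.01083193, -0.02086648]), 'opening': 0.08540480040370833}
```

View pics/scene0.png

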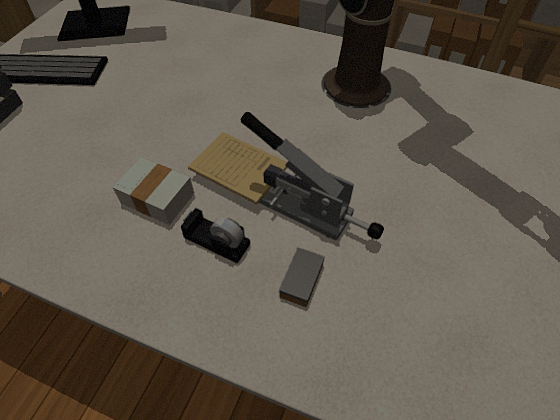

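View pics/top0.png

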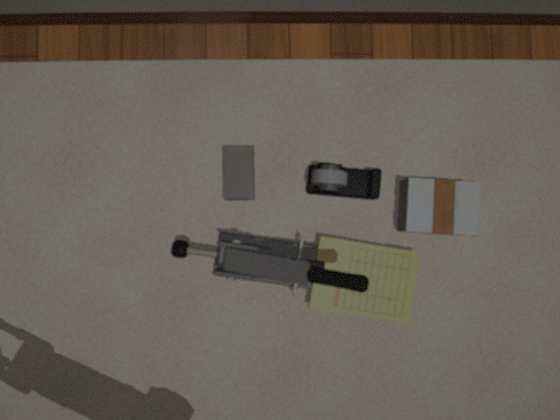

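```bash
cat > h.py <<'E'
import numpy as np,cv2
from plant import r
def ray(n,u,v):
    c=r.calibration(n); K=np.array([[c['fx'],0,c['cx']],[0,c['fy'],c['cy']],[0,0,1.]])
    p=cv2.undistortPoints(np.array([[[u,v]]],float),K,np.array([c['k1'],0,0,0.]),None,None,None,(3,50,1e-10))[0,0] if False else cv2.undistortPoints(np.array([[[u,v]]],float),K,np.array([c['k1'],0,0,0.]))[0,0]
    R=np.array(c['R']);t=np.array(c['t'])
    d=R.T@np.array([p[0],p[1],1]); return -R.T@t,d/np.linalg.norm(d)
def onz(n,u,v,z):
    o,d=ray(n,u,v); return o+d*(z-o[2])/d[2]
def tri(a,b):
    o1,d1=ray("scene",*a);o2,d2=ray("top",*b)
    A=np.stack([d1,-d2],1); s=np.linalg.lstsq(A,o2-o1,rcond=None)[0]
    p,q=o1+s[0]*d1,o2+s[1]*d2
    return (p+q)/2,np.linalg.norm(p-q)
def proj(n,X):
    c=r.calibration(n);K=np.array([[c['fx'],0,c['cx']],[0,c['fy'],c['cy']],[0,0,1.]])
    return cv2.projectPoints(np.array(X,float).reshape(-1,1,3),cv2.Rodrigues(np.array(c['R']))[0],np.array(c['t']),K,np.array([c['k1'],0,0,0.]))[0][:,0]
E
python3 - <<'E'
import cv2,numpy as np
t=cv2.imread("pics/top0.png")[215:335,160:430]; s=cv2.imread("pics/scene0.png")[100:250,180:400]
f=lambda a,k:cv2.resize(np.clip(a*2.0,0,255).astype('uint8'),None,fx=k,fy=k,interpolation=cv2.INTER_CUBIC)
cv2.imwrite("pics/t0c.png",f(t,2.96));cv2.imwrite("pics/s0c.png",f(s,3.6))
from h import *
for u in [(180,249),]: print(onz("top",*u,.048))
E
```

```text
[0.54443195 0.19129239 0.048     ]
```

View pics/t0c.png

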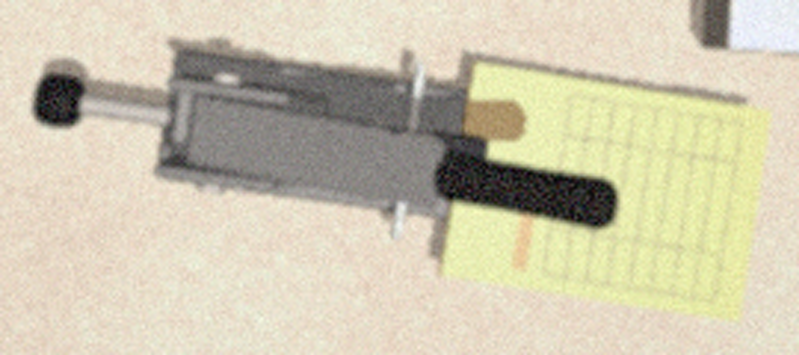

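View pics/s0c.png

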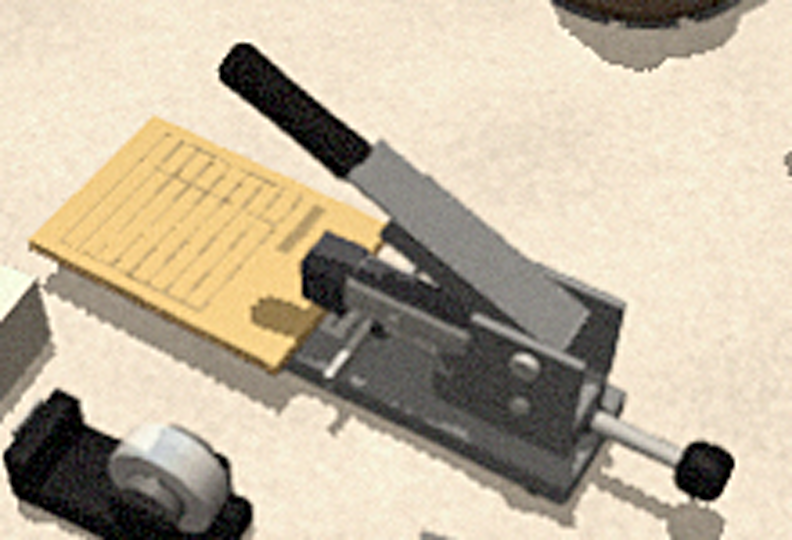

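```bash
cat > meas.py <<'E'
from h import *
def blobs(img,mask,amin):
    n,l,s,c=cv2.connectedComponentsWithStats(mask.astype('uint8'))
    return [(s[i],c[i],l==i) for i in range(1,n) if s[i][4]>=amin]
E
python3 - <<'E'
from meas import *
t=cv2.imread("pics/top0.png").astype(int); s=cv2.imread("pics/scene0.png").astype(int)
print(t[249,180],t[280,340],s[231,375],s[125,260],t[280,390],s[165,230])
for nm,im,roi in(("top",t,(160,215,430,335)),("scene",s,(180,100,400,250))):
    m=np.zeros(im.shape[:2],bool); x0,y0,x1,y1=roi
    g=cv2.GaussianBlur(im.astype('uint8'),(3,3),0)
    m[y0:y1,x0:x1]=g[y0:y1,x0:x1].max(2)<28
    for st,c,mm in blobs(im,m,40):
        rr=cv2.minAreaRect(np.argwhere(mm)[:,::-1].astype(np.float32)); print(nm,st,c,rr)
    hsv=cv2.cvtColor(g,cv2.COLOR_BGR2HSV)
    p=(hsv[:,:,1]>85)&(g.max(2)>60); q=np.zeros_like(p); q[y0:y1,x0:x1]=p[y0:y1,x0:x1]
    for st,c,mm in blobs(im,q,200):
        cs,_=cv2.findContours(mm.astype('uint8'),0,2); h=cv2.convexHull(max(cs,key=cv2.contourArea))
        print(nm,'pad',st,cv2.approxPolyDP(h,4,True)[:,0].tolist())
E
```

```text
[26 21 20] [13 18 23] [18 18 19] [ 6  6 18] [ 89 119 117] [ 68 103 122]
top [173 241  15  15 173] [179.43352601 248.11560694] ((179.6117706298828, 248.24705505371094), (13.015828132629395, 14.75127124786377), 12.528807640075684)
top [308 266  59  25 772] [336.65544041 278.44689119] ((337.2102966308594, 277.85491943359375), (59.57485580444336, 15.656464576721191), 10.407711029052734)
top pad [317 249  20  13 219] [[336, 253], [333, 261], [317, 259], [318, 249]]
scene [335 100  46   7 127] [358.70866142 103.02362205] ((357.5, 103.0), (6.0, 45.0), 90.0)
scene [242 113  40  36 513] [260.99415205 130.16959064] ((261.16943359375, 130.22848510742188), (46.860328674316406, 11.618489265441895), 39.40066146850586)
scene [264 171  14  17 146] [270.06164384 178.06164384] ((269.7239990234375, 178.76800537109375), (12.969196319580078, 14.668607711791992), 10.304845809936523)
scene [279 176  32  15 153] [297.20261438 182.25490196] ((295.60003662109375, 180.70001220703125), (34.00653839111328, 6.785617828369141), 25.559965133666992)
scene [ 182  209   68   41 1101] [206.41598547 233.63215259] ((213.99533081054688, 237.0078887939453), (67.26583099365234, 30.36101531982422), 30.78414535522461)
scene [368 223  15  16 170] [374.91176471 230.30588235] ((374.6000061035156, 230.30001831054688), (12.969193458557129, 14.310833930969238), 26.56505012512207)
scene pad [ 188  133   99   71 3492] [[222, 133], [286, 162], [255, 203], [188, 167]]
```

Run:
```python
from meas import *
np.set_printoptions(precision=4,suppress=True)
k=tri((374.9,230.3),(179.5,248.1));g=tri((261,130.2),(337,278.2));print(k,g)
kz=onz("top",179.5,248.1,.048);gz=onz("top",337,278.2,.204);print(kz,gz, onz("scene",374.9,230.3,.048), onz("scene",261,130.2,.204))
C=lambda a,b:(a/2.96+160,b/2.96+215)
f=lambda a,b,z:print((a,b),onz("top",*C(a,b),z))
for a,b in[(470,55),(442,275),(768,108),(742,320)]: f(a,b,.042)
print("stop");
for a,b in[(410,62),(421,65),(395,222),(402,236)]: f(a,b,.051)
print("base");f(172,42,.032);f(157,178,.032)
S=lambda a,b:(a/3.6+180,b/3.6+100)
print("scene pad")
for a,b in [(155,116),(30,240),(277,370),(388,228)]: print((a,b),onz("scene",*S(a,b),.042))
```

```text
(array([0.5465, 0.1913, 0.0514]), np.float64(0.0005455030184850318)) (array([ 0.4989, -0.0986,  0.2072]), np.float64(0.0001707052440765749))
[0.5462 0.1923 0.048 ] [ 0.4986 -0.0992  0.204 ] [0.5442 0.1911 0.048 ] [ 0.4958 -0.1     0.204 ]
(470, 55) [ 0.5695 -0.0874  0.042 ]
(442, 275) [ 0.4202 -0.0651  0.042 ]
(768, 108) [ 0.5286 -0.2941  0.042 ]
(742, 320) [ 0.3833 -0.2717  0.042 ]
stop
(410, 62) [ 0.5658 -0.0455  0.051 ]
(421, 65) [ 0.5637 -0.053   0.051 ]
(395, 222) [ 0.4583 -0.0333  0.051 ]
(402, 236) [ 0.4488 -0.0378  0.051 ]
base
(172, 42) [0.5823 0.1171 0.032 ]
(157, 178) [0.4894 0.1285 0.032 ]
scene pad
(155, 116) [ 0.3838 -0.2657  0.042 ]
(30, 240) [ 0.5274 -0.2916  0.042 ]
(277, 370) [ 0.5675 -0.0858  0.042 ]
(388, 228) [ 0.4244 -0.0637  0.042 ]
```

Run:
```python
import cv2,numpy as np
t=cv2.imread("pics/top0.png")[220:300,165:330]; s=cv2.imread("pics/scene0.png")[160:250,250:390]
f=lambda a,k:cv2.resize(np.clip(a*2.6,0,255).astype('uint8'),None,fx=k,fy=k,interpolation=cv2.INTER_CUBIC)
cv2.imwrite("pics/t0d.png",f(t,4.8));cv2.imwrite("pics/s0d.png",f(s,5.6))
```

```text
(no output)
```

View pics/t0d.png

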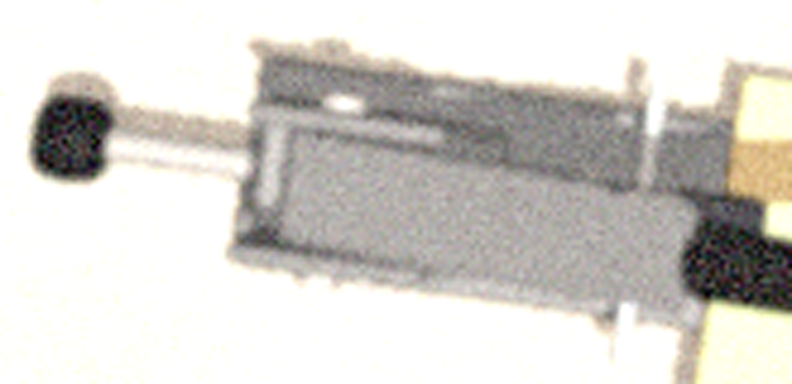

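View pics/s0d.png

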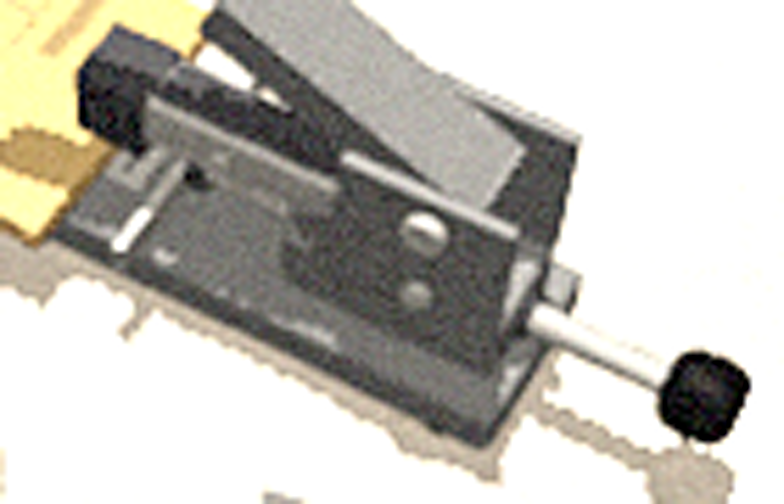

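Run:
```python
from meas import *
np.set_printoptions(precision=4,suppress=True)
D=lambda a,b,z:onz("top",a/4.8+165,b/4.8+220,z)
E=lambda a,b,z:onz("scene",a/5.6+250,b/5.6+160,z)
def yaw(p,q): d=q-p; return np.degrees(np.arctan2(-d[0],d[1])) # y axis yaw
k=onz("top",179.5,248.1,.048)
a,b=D(655,82,.051),D(620,360,.051);m=(a+b)/2
print("plate",a,b,np.linalg.norm(a-b),"perp yaw",np.degrees(np.arctan2((a-b)[1],(a-b)[0])),"knob-mid",yaw(m,k),np.linalg.norm(k-m))
print("rod", yaw(D(245,157,.05),D(110,145,.05)))
print("base left top", yaw(D(735,118,.032),D(262,52,.032)), "base right low", yaw(D(690,330,.03),D(232,253,.03)))
print("base back mid",(D(255,52,.032)+D(230,250,.032))/2)
print("scene pillar top left", yaw(E(345,155,.132),E(517,233,.132)),E(345,155,.132),E(517,233,.132), "right back",E(578,137,.132))
print("scene base bottom", yaw(E(60,240,.0),E(480,445,.0)))
print("plate scene",E(185,165,.051),E(125,245,.034))
ks=onz("scene",374.9,230.3,.048)
print("pillar back mid",(E(517,233,.132)+E(578,137,.132))/2,yaw((E(517,233,.132)+E(578,137,.132))/2,ks),ks)
```

```text
plate [ 0.5634 -0.0514  0.051 ] [ 0.4483 -0.0345  0.051 ] 0.11634694569679858 perp yaw -8.346074341649125 knob-mid -9.736522837541433 0.2386931178324387
rod -6.246066998119697
base left top -9.084453537734957 base right low -10.855605809176941
base back mid [0.5373 0.1229 0.032 ]
scene pillar top left -9.017741397285004 [0.548  0.0373 0.132 ] [0.5594 0.1091 0.132 ] right back [0.5061 0.1175 0.132 ]
scene base bottom -9.209657529560001
plate scene [ 0.5142 -0.0411  0.051 ] [ 0.5512 -0.0536  0.034 ]
pillar back mid [0.5328 0.1133 0.132 ] -8.362989938527209 [0.5442 0.1911 0.048 ]
```

Call:
jog_arm(targets=[0,0,0.3,-80,-40,0,1,0,0,0.5,-140,-70,20,1,0,0,0.7,-200,-100,30,1,0,0,0.9,-270,-140,50,1,0,0,1.1,-330,-170,60,1,0,0,1.285,-380,-200,70,1,0,0,1.285,-409,-217,80,1,0,0,1.285,-409,-217,80,1,0,0,1.285,-409,-217,80,1,0,0,1.285,-409,-217,80,1])

```text
time: 1.1
position: [0.5464, 0.1873, 0.1499]
orientation: [0.0, 0.763, 0.646, -0.001]
force: [-0.1, 1.1, -0.4]
opening: 0.0853
```

Call:
jog_arm(targets=[0,0,0,0,0,10,1,0,0,0,0,0,10,1])

```text
time: 1.3
position: [0.5435, 0.1906, 0.1391]
orientation: [-0.001, 0.762, 0.647, -0.002]
force: [0.4, 0.1, -0.4]
opening: 0.0854
```

Run:
```python
from meas import *
print(r.state()['position'])
i=r.capture("top")[:,:,::-1];cv2.imwrite("pics/t1.png",cv2.resize(np.clip(i[180:330,120:330]*2.,0,255).astype('uint8'),None,fx=3.8,fy=3.8))
```

```text
[0.54345153 0.19057224 0.13910734]
```

View pics/t1.png

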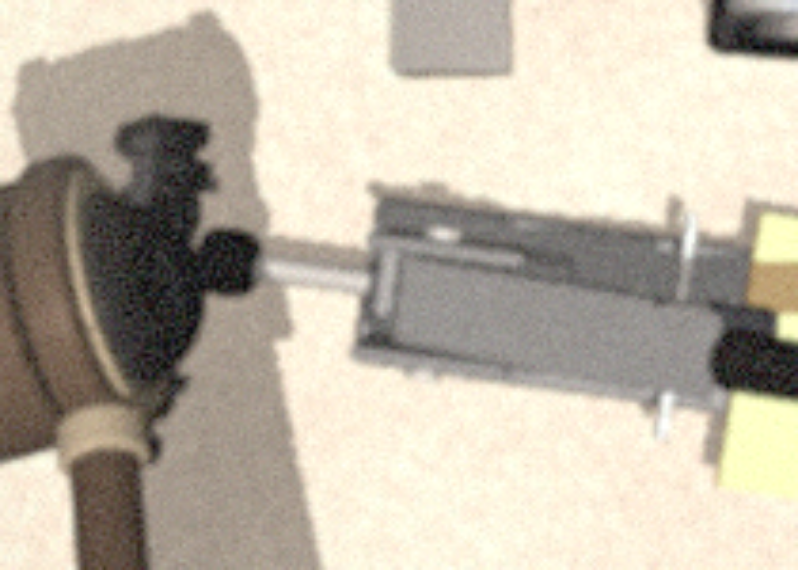

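The top view shows the open jaws above and straddling the knob (knob ~ (230,262) in crop). Descending.

Call:
jog_arm(targets=[0,0,0,1,1,25,1,0,0,0,1,1,45,1,0,0,0,1,1,65,1,0,0,0,1,1,85,1,0,0,0,1,1,100,1,0,0,0,1,1,110,1,0,0,0,1,1,110,1,0,0,0,1,1,110,1])

```text
time: 2.15
position: [0.5466, 0.1925, 0.0317]
orientation: [0.0, 0.762, 0.648, 0.0]
force: [-0.0, -1.2, -0.3]
opening: 0.0856
```

Call:
jog_arm(targets=[0,0,0,0,0,0,0.3,0,0,0,0,0,0,0.3,0,0,0,0,0,0,0.3,0,0,0,0,0,0,0.3,0,0,0,0,0,0,0.3,0,0,0,0,0,0,0.3,0,0,0,0,0,0,0.3])

```text
time: 2.85
position: [0.5468, 0.1922, 0.0324]
orientation: [0.0, 0.762, 0.648, 0.0]
force: [-1.9, -0.1, 5.7]
opening: 0.0341
```

Call:
jog_arm(targets=[0,0,0,0,0,0,0.6,0,0,0,0,0,0,0.6,0,0,0,0,0,7,0.6,0,0,0,0,0,7,0.6,0,0,0,0,0,7,0.2,0,0,0,0,0,7,0.2,0,0,0,0,0,7,0.2,0,0,0,0,0,7,0.2,0,0,0,0,0,7,0.2,0,0,0,0,0,7,0.2])

```text
time: 3.85
position: [0.5468, 0.1919, 0.0242]
orientation: [0.0, 0.762, 0.648, 0.0]
force: [3.9, -0.8, -3.9]
opening: 0.0344
```

Call:
jog_arm(targets=[0,0,0,1,0,-2,0.2,0,0,0,2,0,-2,0.2,0,0,0,4,0,-2,0.2,0,0,0,6,0,-2,0.2,0,0,0,8,0,-2,0.2,0,0,0,8,0,-2,0.2,0,0,0,8,0,-2,0.2])

```text
time: 4.55
position: [0.548, 0.1992, 0.0243]
orientation: [0.001, 0.762, 0.648, 0.0]
force: [8.6, -1.3, -15.7]
opening: 0.0339
```

Run:
```python
from meas import *
print(r.state()['position'],r.state()['force'])
i=r.capture("scene")[:,:,::-1];cv2.imwrite("pics/s2.png",cv2.resize(np.clip(i[120:270,230:450]*2.2,0,255).astype('uint8'),None,fx=3.6,fy=3.6))
```

```text
[0.54795237 0.19920846 0.02431306] [  8.61182101  -1.31619865 -15.67997812]
```

View pics/s2.png

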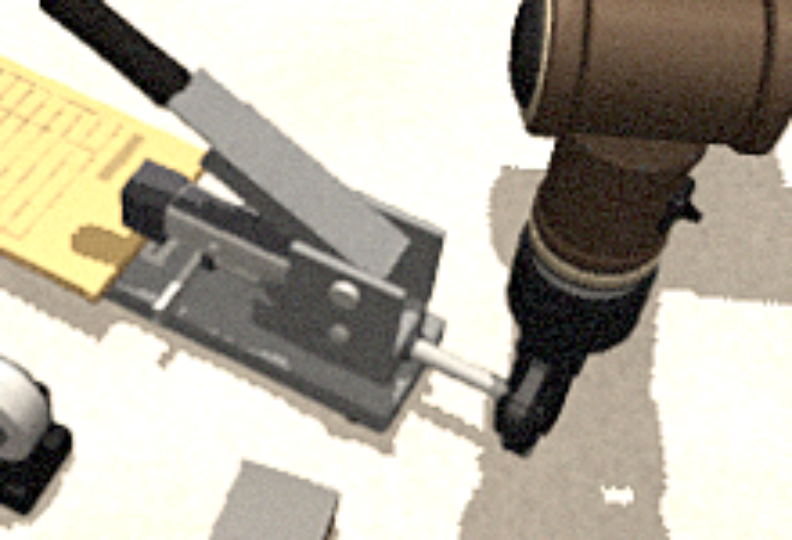

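Call:
jog_arm(targets=[0,0,0,1,1,2,0.2,0,0,0,2,1,2,0.2,0,0,0,3,1,2,0.2,0,0,0,3,1,2,0.2,0,0,0,3,1,2,0.2])

```text
time: 5.1
position: [0.5487, 0.2035, 0.0242]
orientation: [-0.0, 0.762, 0.648, 0.0]
force: [0.8, 2.8, -4.2]
opening: 0.0339
```

Call:
jog_arm(targets=[0,0,0,1,0,0,0.2,0,0,0,1,0,0,0.2,0,0,0,1,0,0,0.2])

```text
time: 5.4
position: [0.5488, 0.2042, 0.0242]
orientation: [-0.0, 0.762, 0.648, -0.0]
force: [-1.4, 3.2, -3.4]
opening: 0.0342
```

Call:
jog_arm(targets=[0,0,0,1,0,0,0.2,0,0,0,1,0,0,0.2,0,0,0,1,0,0,0.2])

```text
time: 5.7
position: [0.549, 0.2054, 0.0242]
orientation: [-0.001, 0.762, 0.648, 0.0]
force: [-1.1, 5.5, -4.4]
opening: 0.0341
```

Call:
jog_arm(targets=[0,0,0,1,0,0,0.2,0,0,0,1,0,0,0.2,0,0,0,1,0,0,0.2])

```text
time: 6.0
position: [0.5493, 0.2072, 0.0242]
orientation: [-0.001, 0.762, 0.648, 0.001]
force: [-2.5, 8.0, -5.3]
opening: 0.034
```

Call:
jog_arm(targets=[0,0,0,1,0,0,0.2,0,0,0,1,0,0,0.2,0,0,0,1,0,0,0.2])

```text
time: 6.3
position: [0.5494, 0.2077, 0.0242]
orientation: [-0.001, 0.762, 0.648, 0.0]
force: [-0.9, 6.4, -3.6]
opening: 0.0341
```

Call:
jog_arm(targets=[0,0,0,1,0,0,0.2,0,0,0,1,0,0,0.2,0,0,0,1,0,0,0.2])

```text
time: 6.6
position: [0.5494, 0.2078, 0.0242]
orientation: [-0.0, 0.762, 0.648, -0.0]
force: [-1.8, 4.9, -3.6]
opening: 0.0336
```

Call:
jog_arm(targets=[0,0,0,0,0,0,0.5,0,0,0,0,0,0,0.9,0,0,0,0,0,0,1,0,0,0,0,0,0,1,0,0,0,0,0,-30,1,0,0,0,0,0,-60,1,0,0,0,0,0,-100,1,0,0,0,20,0,-140,1,0,0,0,20,0,-180,1,0,0,0,20,0,-220,1])

```text
time: 7.6
position: [0.5531, 0.2276, 0.2463]
orientation: [0.0, 0.761, 0.648, 0.0]
force: [0.6, -0.2, -0.2]
opening: 0.0852
```

Run:
```python
from meas import *
print(r.state()['position'],r.state()['force'])
f=lambda a,k:cv2.resize(np.clip(a*2.2,0,255).astype('uint8'),None,fx=k,fy=k,interpolation=cv2.INTER_CUBIC)
i=r.capture("scene")[:,:,::-1];cv2.imwrite("pics/s3r.png",i);cv2.imwrite("pics/s3.png",f(i[120:270,230:450],3.6))
i=r.capture("top")[:,:,::-1];cv2.imwrite("pics/t3r.png",i);cv2.imwrite("pics/t3.png",f(i[215:335,160:430],2.96))
```

```text
[0.55308897 0.22756769 0.2462633 ] [ 0.63487998 -0.17661083 -0.21911035]
```

View pics/s3.png

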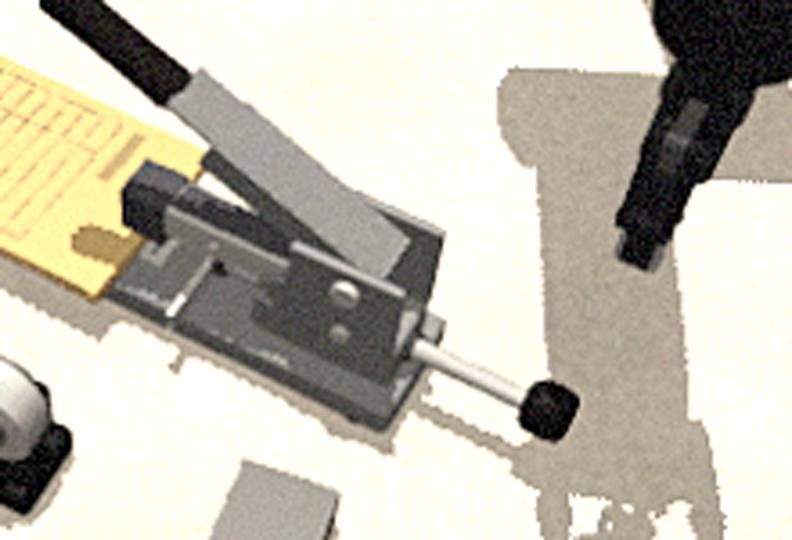

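View pics/t3.png

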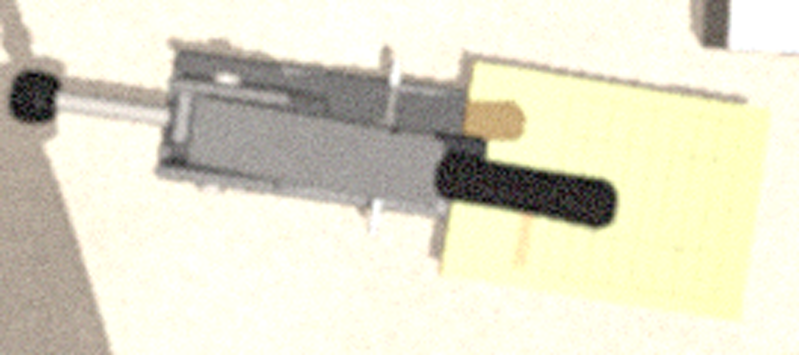

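Call:
jog_arm(targets=[0,0,0,0,0,-35,1,0,0,0,-20,0,-60,1,0,0,0,-60,0,-75,1,0,0,0,-110,-2,-75,1,0,0,0,-160,-4,-75,1,0,0,0,-210,-5,-75,1,0,0,0,-260,-6,-75,1,0,0,0,-310,-7,-75,1,0,0,0,-360,-9,-75,1,0,0,0,-410,-10,-75,1])

```text
time: 8.7
position: [0.4764, -0.1775, 0.319]
orientation: [0.0, 0.762, 0.648, -0.0]
force: [0.8, -0.2, 0.6]
opening: 0.0856
```

Call:
jog_arm(targets=[0,0,0,-50,-1,0,1,0,0,0,-100,-3,0,1,0,0,0,-140,-4,0,1,0,0,0,-148,-4,20,1,0,0,0,-148,-4,60,1,0,0,0,-148,-4,100,1,0,0,0,-148,-4,140,1,0,0,0,-148,-4,180,1,0,0,0,-148,-4,180,1,0,0,0,-148,-4,180,1])

```text
time: 9.7
position: [0.4493, -0.3207, 0.1389]
orientation: [-0.001, 0.762, 0.648, -0.0]
force: [0.2, -1.0, 0.1]
opening: 0.0851
```

```bash
cat > snap.py <<'E'
import sys
from meas import *
f=lambda a,k:cv2.resize(np.clip(a*1.8,0,255).astype('uint8'),None,fx=k,fy=k,interpolation=cv2.INTER_CUBIC)
def snap(tag,cam,x0,y0,x1,y1):
    i=r.capture(cam)[:,:,::-1];cv2.imwrite(f"pics/{tag}_{cam}r.png",i);k=min(790/(x1-x0),590/(y1-y0));cv2.imwrite(f"pics/{tag}_{cam}.png",f(i[y0:y1,x0:x1],k));print(cam,"scale",k)
s=r.state();print(s['time'],s['position'],s['force'],s['joint_positions'].round(3))
tag=sys.argv[1]
for a in sys.argv[2:]:
    c,*v=a.split(',');snap(tag,c,*map(int,v))
E
python3 snap.py 4 scene,150,80,400,260 top,250,180,500,360
```

```text
9.7 [ 0.44929265 -0.32072743  0.1388534 ] [ 0.22107872 -1.01091959  0.14511483] [-0.699  0.279  1.878 -0.     0.987 -0.538]
scene scale 3.16
top scale 3.16
```

View pics/4_scene.png

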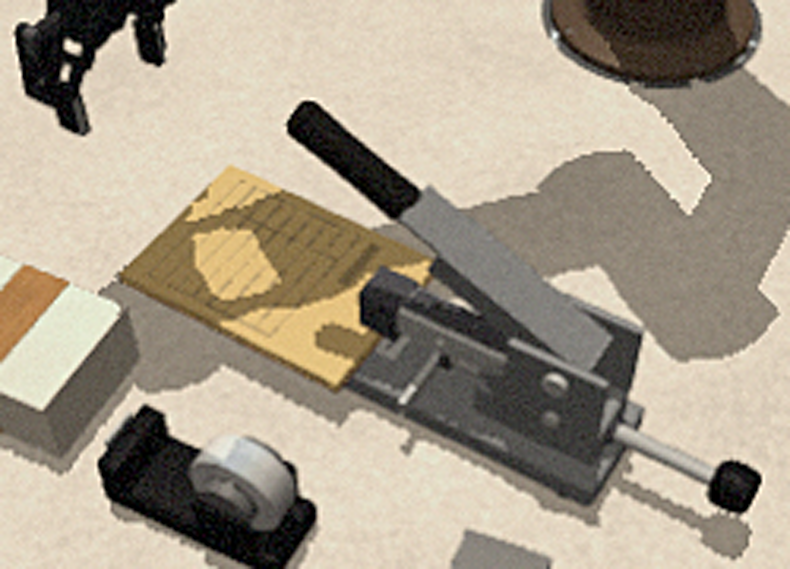

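View pics/4_top.png

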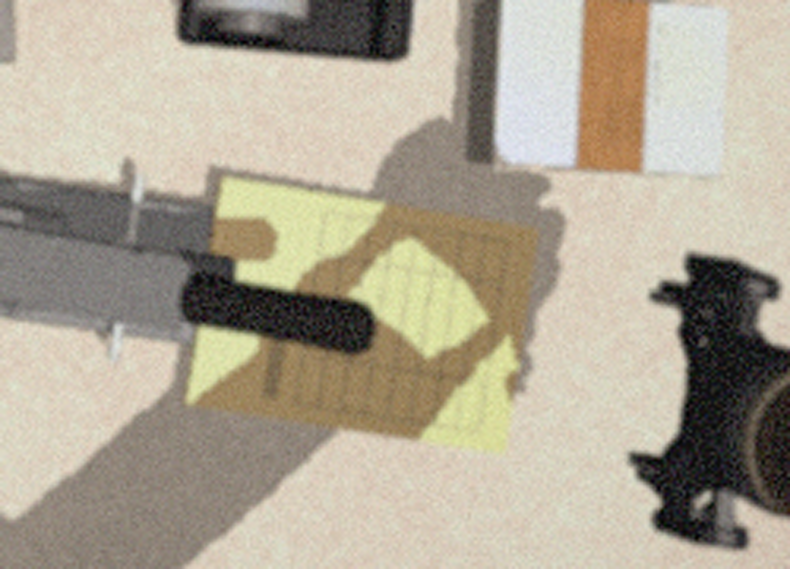

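Call:
jog_arm(targets=[0,0,0,0,0,30,1,0,0,0,0,0,60,1,0,0,0,0,0,90,1,0,0,0,0,0,110,1,0,0,0,0,0,125,1,0,0,0,0,0,126,1,0,0,0,0,0,126,1])

```text
time: 10.5
position: [0.451, -0.3219, 0.0146]
orientation: [0.001, 0.762, 0.648, 0.0]
force: [0.1, 0.3, 0.1]
opening: 0.0855
```

```bash
python3 snap.py 5 scene,120,80,370,260 top,270,190,500,350
python3 - <<'E'
from h import *
T=lambda a,b,z:onz("top",a/3.16+250,b/3.16+180,z)
bl,br,fl,fr=[T(a,b,.042) for a,b in[(218,172),(186,405),(537,228),(508,455)]]
u=np.array([np.sin(np.radians(9.2)),np.cos(np.radians(9.2)),0]);x=np.array([u[1],-u[0],0])
p1,p2=T(138,176,.051),T(116,356,.051)
for n,p in dict(bl=bl,br=br,fl=fl,fr=fr,p1=p1,p2=p2).items(): print(n,p.round(4),(x@(p-[.5092,-.029,0])*1e3).round(1),(u@(p-[.5092,-.029,0])*1e3).round(1))
E
```

```text
10.5 [ 0.45097013 -0.32189972  0.01462593] [0.14485504 0.32517931 0.0780704 ] [-0.698  0.475  1.919 -0.     0.745 -0.538]
scene scale 3.16
top scale 3.4347826086956523
bl [ 0.5678 -0.0878  0.042 ] 67.3 -48.7
br [ 0.4197 -0.0641  0.042 ] -82.7 -49.0
fl [ 0.5272 -0.2951  0.042 ] 60.3 -259.8
fr [ 0.3815 -0.2718  0.042 ] -87.2 -260.1
p1 [ 0.5665 -0.0358  0.051 ] 57.7 2.4
p2 [ 0.4533 -0.0197  0.051 ] -56.6 0.2
```

View pics/5_scene.png

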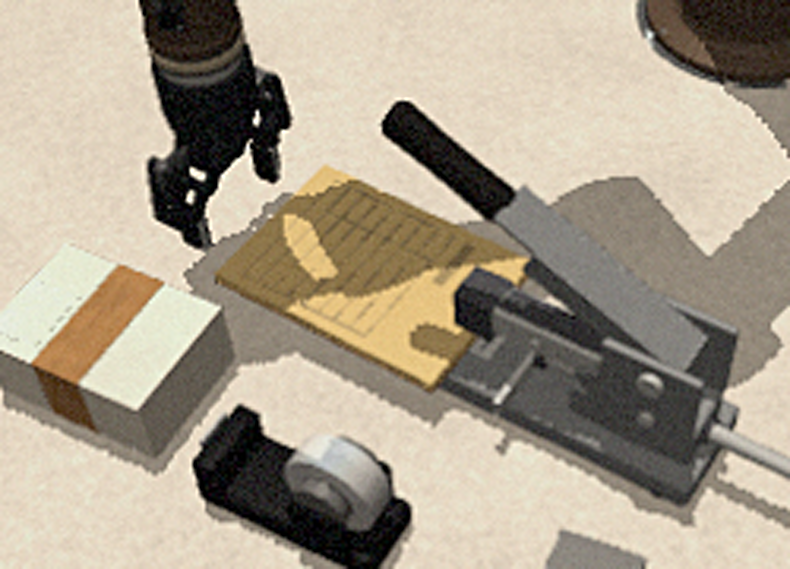

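View pics/5_top.png

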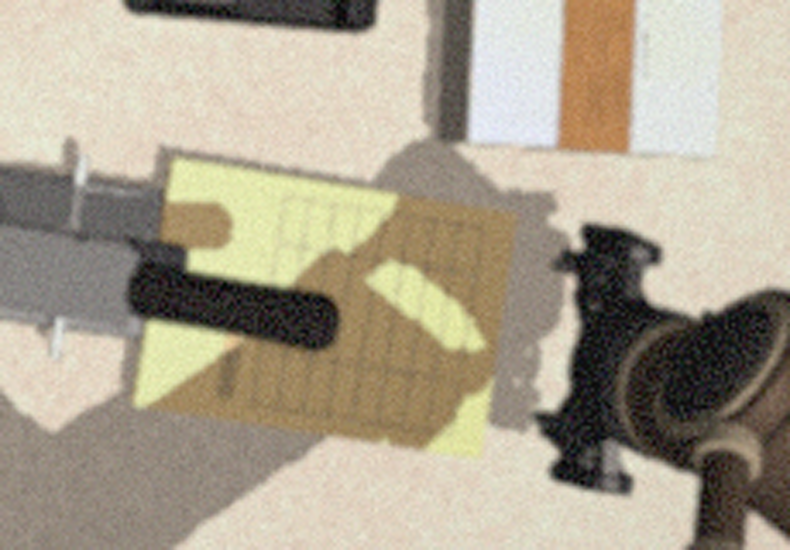

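Call:
jog_arm(targets=[0,0,0,8,0,1,1,0,0,0,16,0,1,1,0,0,0,22,0,1,1,0,0,0,27,0,1,1,0,0,0,32,0,1,1,0,0,0,37,0,1,1,0,0,0,42,0,1,1,0,0,0,47,0,1,1,0,0,0,47,0,1,1])

```text
time: 11.5
position: [0.4574, -0.2738, 0.0122]
orientation: [-0.0, 0.762, 0.648, 0.0]
force: [0.8, 0.1, -0.3]
opening: 0.0855
```

```bash
python3 snap.py 6 scene,120,80,370,260 top,270,190,500,350
```

```text
11.5 [ 0.45735383 -0.27380583  0.01222906] [ 0.75737656  0.10848909 -0.31497022] [-0.621  0.451  1.966  0.     0.725 -0.461]
scene scale 3.16
top scale 3.4347826086956523
```

View pics/6_scene.png

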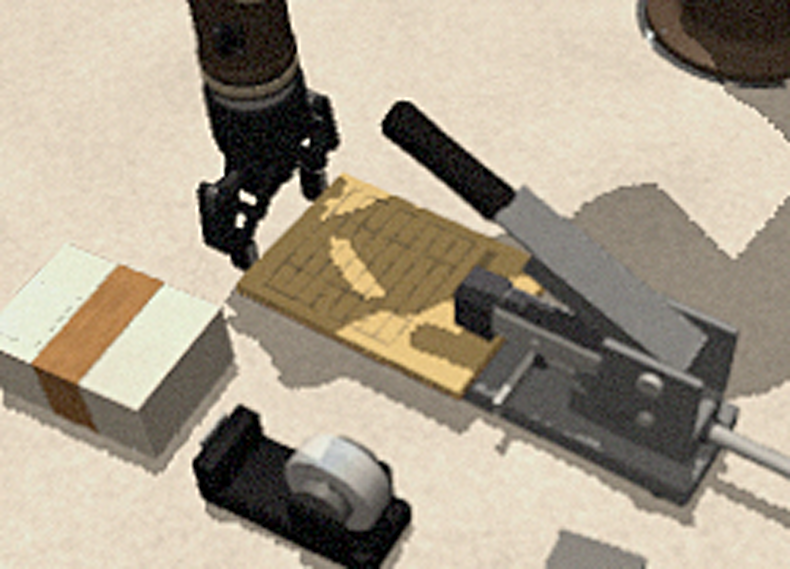

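View pics/6_top.png

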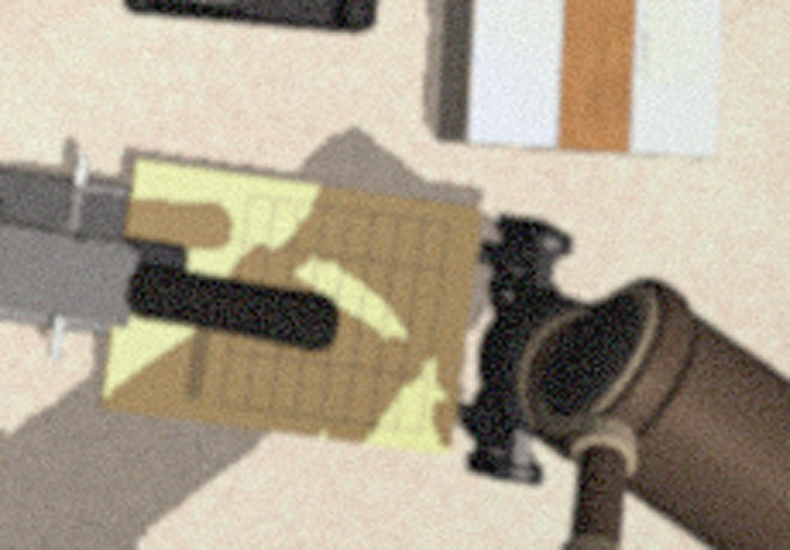

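```bash
cat > gap.py <<'E'
import sys
from h import *
k,ox,oy=map(float,sys.argv[1].split(','))
u=np.array([np.sin(np.radians(9.2)),np.cos(np.radians(9.2)),0]);x=np.array([u[1],-u[0],0])
for a in sys.argv[2:]:
    a,b,z=map(float,a.split(','));p=onz("top",a/k+ox,b/k+oy,z)-[.5092,-.029,0];print((a,b),(x@p*1e3).round(1),(u@p*1e3).round(1))
E
python3 gap.py 3.43478,270,190 131,155,.042 103,406,.042 480,205,.042 452,450,.042 83,160,.051 60,350,.051
```

```text
(131.0, 155.0) 62.8 -27.0
(103.0, 406.0) -85.2 -31.2
(480.0, 205.0) 62.4 -238.1
(452.0, 450.0) -83.7 -240.5
(83.0, 160.0) 56.1 1.2
(60.0, 350.0) -54.9 -1.1
```

Call:
jog_arm(targets=[0,0,0,4,0,0,1,0,0,0,8,0,0,1,0,0,0,12,0,0,1,0,0,0,15,0,0,1,0,0,0,18,0,0,1,0,0,0,20,0,0,1,0,0,0,21,0,0,1,0,0,0,21,0,0,1])

```text
time: 12.4
position: [0.4607, -0.2535, 0.0122]
orientation: [-0.0, 0.762, 0.648, 0.0]
force: [-0.5, -0.5, 0.7]
opening: 0.0853
```

Call:
jog_arm(targets=[0,0,0,1,0,0,1,0,0,0,2,0,0,1,0,0,0,2,0,0,1])

```text
time: 12.7
position: [0.4611, -0.2518, 0.0123]
orientation: [-0.0, 0.762, 0.648, 0.0]
force: [0.1, -1.0, 0.2]
opening: 0.0856
```

Call:
jog_arm(targets=[0,0,0,0.5,0,0,1,0,0,0,1,0,0,1,0,0,0,1,0,0,1])

```text
time: 13.0
position: [0.4612, -0.2509, 0.0123]
orientation: [0.0, 0.762, 0.648, 0.0]
force: [-0.8, -0.5, 0.4]
opening: 0.0853
```

```bash
python3 snap.py 7 scene,120,80,370,260 top,250,190,450,340
```

```text
13.0 [ 0.46121691 -0.25085768  0.01228059] [-0.81637292 -0.49185817  0.42254547] [-0.581  0.439  1.986 -0.     0.717 -0.42 ]
scene scale 3.16
top scale 3.933333333333333
```

View pics/7_scene.png

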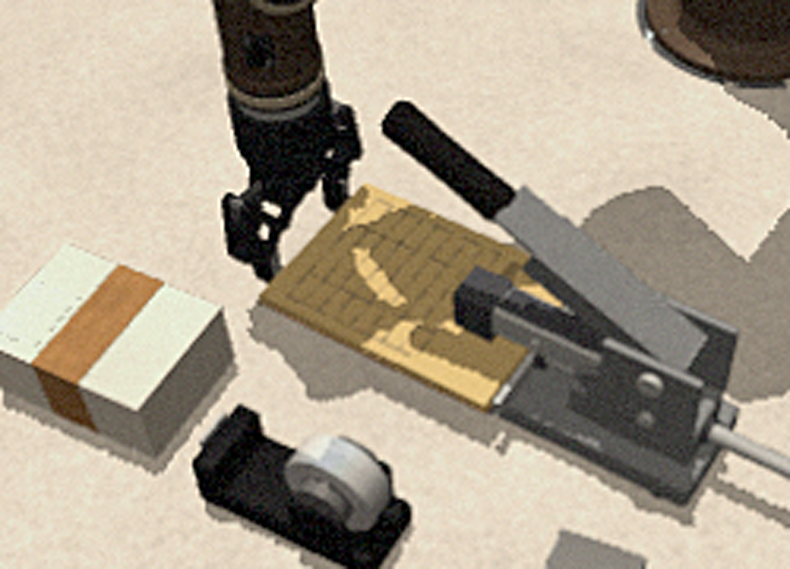

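View pics/7_top.png

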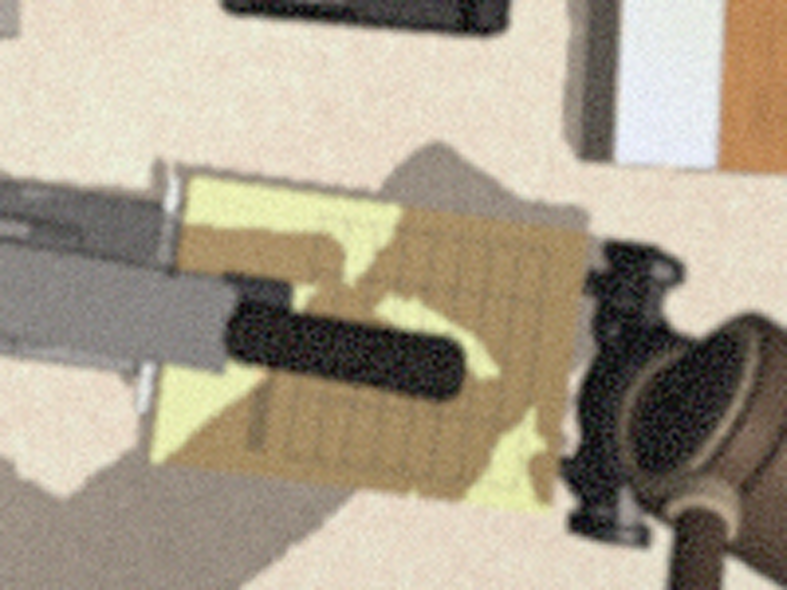

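Call:
jog_arm(targets=[0,0,0,0.5,0,0,1,0,0,0,1,0,0,1,0,0,0,1,0,0,1])

```text
time: 13.4
position: [0.4614, -0.2498, 0.0123]
orientation: [-0.0, 0.762, 0.648, 0.0]
force: [-0.6, -1.3, -0.9]
opening: 0.0856
```

Call:
jog_arm(targets=[0,0,0,0.5,0,0,1,0,0,0,1,0,0,1,0,0,0,1,0,0,1])

```text
time: 13.7
position: [0.4615, -0.2488, 0.0123]
orientation: [-0.0, 0.762, 0.648, 0.0]
force: [-0.3, -1.1, 0.1]
opening: 0.0854
```

```bash
python3 - <<'E'
from meas import *
a=[]
s=r.state();print(s['position'],s['force'],s['tau'].round(2))
E
python3 snap.py 8 top,270,215,350,320
```

```text
[ 0.4615385  -0.24880763  0.01229109] [-0.28808298 -1.06474004  0.10697905] [ 4.100e-01 -3.792e+01 -1.833e+01  1.200e-01  1.100e-01 -1.000e-02]
13.7 [ 0.4615385  -0.24880763  0.01229109] [-0.28808298 -1.06474004  0.10697905] [-0.577  0.438  1.987  0.     0.716 -0.417]
top scale 5.619047619047619
```

View pics/8_top.png

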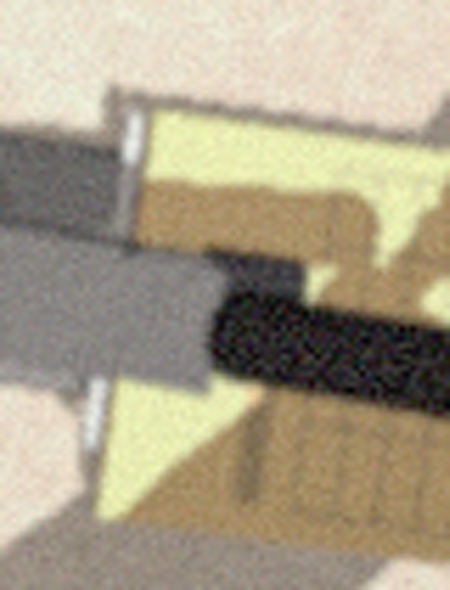

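Call:
jog_arm(targets=[0,0,0,0.5,0,0,1,0,0,0,1,0,0,1,0,0,0,1,0,0,1])

```text
time: 14.05
position: [0.4617, -0.2478, 0.0123]
orientation: [-0.0, 0.762, 0.648, 0.0]
force: [0.6, -0.7, -0.1]
opening: 0.0852
```

Call:
jog_arm(targets=[0,0,0,0.5,0,0,1,0,0,0,0.5,0,0,1,0,0,0,0.5,0,0,1])

```text
time: 14.35
position: [0.4618, -0.2474, 0.0123]
orientation: [-0.0, 0.762, 0.648, 0.0]
force: [0.2, -0.3, -0.6]
opening: 0.0853
```

Call:
jog_arm(targets=[0,0,0,0.5,0,0,1,0,0,0,0.5,0,0,1,0,0,0,0.5,0,0,1])

```text
time: 14.65
position: [0.4618, -0.2469, 0.0123]
orientation: [-0.0, 0.762, 0.648, 0.0]
force: [1.0, -0.7, 0.2]
opening: 0.0853
```

Call:
jog_arm(targets=[0,0,0,0.5,0,0,1,0,0,0,0.5,0,0,1,0,0,0,0.5,0,0,1])

```text
time: 14.95
position: [0.4619, -0.2464, 0.0123]
orientation: [-0.0, 0.762, 0.648, 0.0]
force: [-0.7, -1.7, -0.2]
opening: 0.0854
```

Call:
jog_arm(targets=[0,0,0,0.5,0,0,1,0,0,0,0.5,0,0,1,0,0,0,0.5,0,0,1])

```text
time: 15.25
position: [0.462, -0.2461, 0.0123]
orientation: [0.0, 0.762, 0.648, -0.0]
force: [-0.2, -1.5, -0.1]
opening: 0.0855
```

```bash
python3 snap.py 9 top,270,215,350,320 scene,250,150,400,250
```

```text
15.25 [ 0.46201597 -0.2460528   0.01228661] [-0.22622436 -1.45434689 -0.07398036] [-0.572  0.437  1.989 -0.     0.715 -0.411]
top scale 5.619047619047619
scene scale 5.266666666666667
```

View pics/9_top.png

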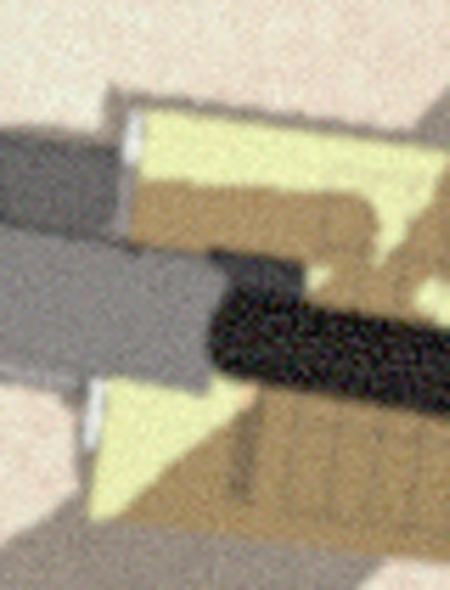

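View pics/9_scene.png

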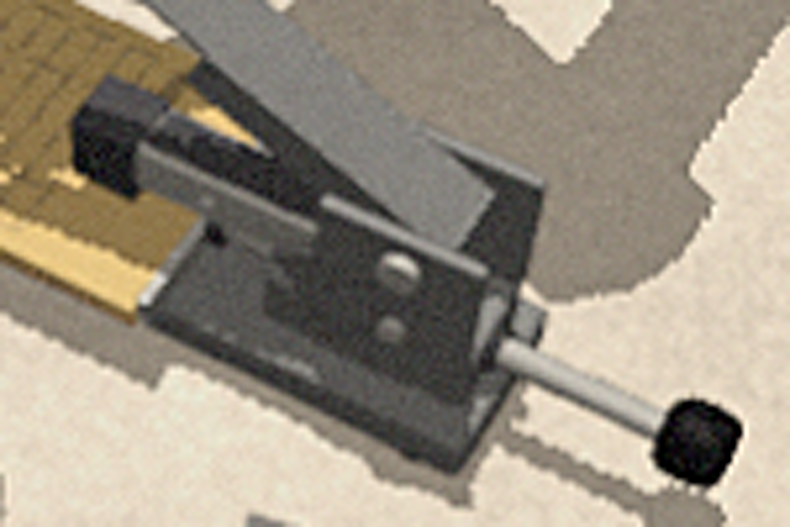

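Call:
jog_arm(targets=[0,0,0,0.5,0,0,1,0,0,0,0.5,0,0,1,0,0,0,0.5,0,0,1])

```text
time: 15.65
position: [0.462, -0.2459, 0.0123]
orientation: [0.0, 0.762, 0.648, -0.0]
force: [-0.7, -4.7, -0.6]
opening: 0.0856
```

Call:
jog_arm(targets=[0,0,0,0.5,0,0,1,0,0,0,0.5,0,0,1,0,0,0,0.5,0,0,1])

```text
time: 15.95
position: [0.4621, -0.2458, 0.0124]
orientation: [0.001, 0.762, 0.648, -0.0]
force: [-2.9, -5.5, -1.4]
opening: 0.0855
```

Run:
```python
from meas import *
np.set_printoptions(precision=2,suppress=True)
cur=r.capture("scene")[:,:,::-1].copy();cv2.imwrite("pics/10.png",cur)
for n,p in(("ref",cv2.imread("pics/s3r.png")),("9",cv2.imread("pics/9_scener.png")),("now",cur)):
    g=cv2.GaussianBlur(p,(3,3),0).max(2).astype(float)[215:252,365:400]
    w=np.clip(50-g,0,None); m=(g<28).astype('uint8');n_,l,s,c=cv2.connectedComponentsWithStats(m);i=1+np.argmax(s[1:,4]);print(n,c[i]+[365,215],s[i,4])
```

```text
ref [382.06 233.68] 179
9 [381.85 233.73] 166
now [381.88 233.7 ] 170
```

Firm contact (position stalled, 5.5 N) and the knob hasn't moved. Backing off.

Call:
jog_arm(targets=[0,0,0,-2,0,0,1,0,0,0,-6,0,0,1,0,0,0,-15,0,0,1,0,0,0,-40,0,0,1,0,0,0,-60,0,0,1,0,0,0,-60,0,-40,1,0,0,0,-60,0,-90,1,0,0,0,-60,0,-140,1,0,0,0,-60,0,-140,1])

```text
time: 16.9
position: [0.4577, -0.3085, 0.1606]
orientation: [0.008, 0.762, 0.648, 0.002]
force: [0.8, -0.5, -0.0]
opening: 0.0855
```

```bash
python3 snap.py 11 top,270,200,400,320 scene,170,100,330,230
```

```text
16.9 [ 0.45768279 -0.30851629  0.1605607 ] [ 0.80921172 -0.49558648 -0.01315765] [-6.720e-01  2.390e-01  1.878e+00  1.000e-03  1.008e+00 -5.110e-01]
top scale 4.916666666666667
scene scale 4.538461538461538
```

View pics/11_top.png

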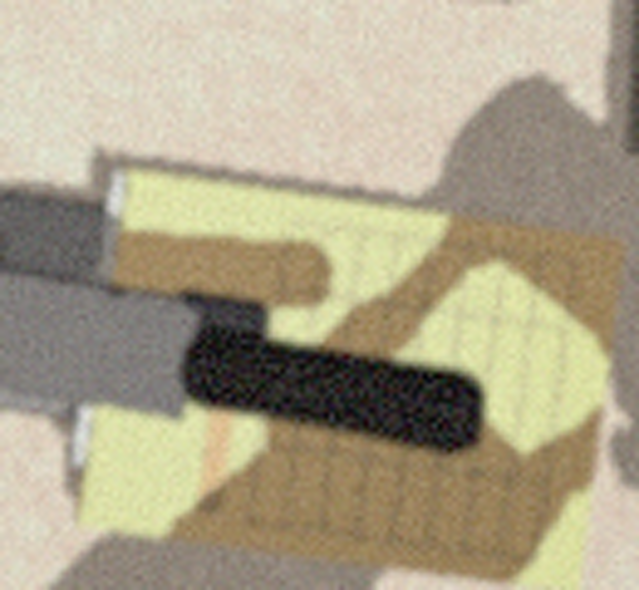

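View pics/11_scene.png

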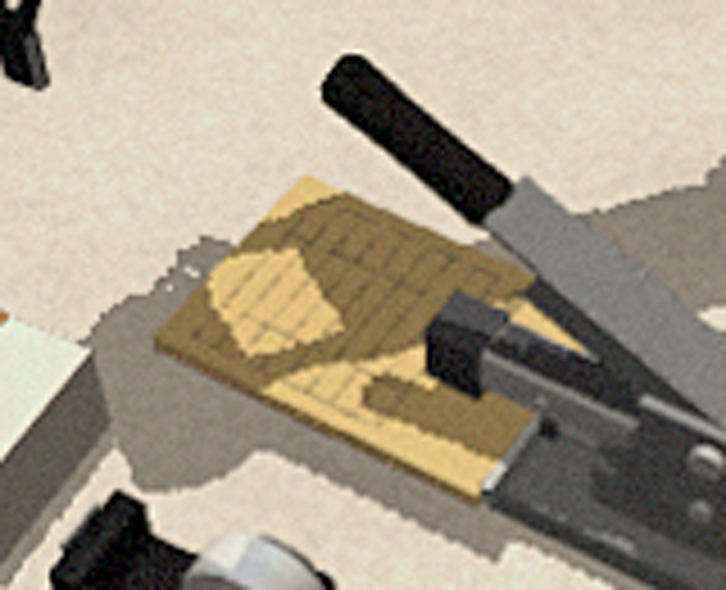

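Call:
jog_arm(targets=[0,0,0,0,0,-45,1,0,0,0,0,0,-90,1,0,0,0,0,0,-135,1,0,0,0,25,1,-170,1,0,0,0,70,2,-170,1,0,0,0,115,3,-170,1,0,0,0,160,4,-170,1,0,-0.1,0,205,5,-170,1,0,-0.2,0,248,6,-170,1,0,-0.3,0,248,6,-170,1])

```text
time: 18.0
position: [0.4979, -0.0559, 0.3203]
orientation: [0.097, 0.751, 0.643, -0.115]
force: [-0.0, -1.9, -0.6]
opening: 0.0855
```

Call:
jog_arm(targets=[0,-0.15,0,0,0,0,1,0,-0.15,0,0,0,0,1,0,-0.15,0,0,0,0,1])

```text
time: 18.3
position: [0.4974, -0.0595, 0.32]
orientation: [0.143, 0.741, 0.633, -0.171]
force: [-0.0, 0.7, 0.2]
opening: 0.0857
```

```bash
cat > hp.py <<'E'
from h import *
from scipy.spatial.transform import Rotation as Ro
u=np.array([np.sin(np.radians(9.2)),np.cos(np.radians(9.2)),0]);x=np.array([u[1],-u[0],0]);Z=np.array([0,0,1.])
O=np.array([.5028,-.0685,0])
def cur():
    s=r.state();q=s['orientation'];return s['position'],Ro.from_quat([q[1],q[2],q[3],q[0]])
def tgt(a,depth=.021):   # a handle angle above level
    g=O+u*(.150-.2*np.cos(a))+Z*(.115+.2*np.sin(a)) +.0021*(np.sin(a)*u*-1*-1*0+Z*np.cos(a))
    n=-np.sin(a)*u-np.cos(a)*Z
    R=Ro.from_matrix(np.stack([np.cos(a)*u-np.sin(a)*Z,x,n],1))
    return g+depth*n,R
def delta(p,R):
    c,C=cur(); return (C.inv()*R).as_rotvec().round(3),(C.inv().apply(p-c)*1e3).round(1)
E
python3 -c "
from hp import *
print(cur()[0],r.state()['joint_positions'].round(3))
p,R=tgt(.45);print(p,delta(p,R));print(delta(p+.09*-R.as_matrix()[:,2],R))"
python3 snap.py 12 scene,170,60,400,230 top,250,180,430,330
```

```text
[ 0.49738488 -0.05952785  0.31995885] [ 0.063  0.066  1.803 -0.443  1.401  0.325]
[ 0.49652887 -0.10721913  0.18497466] (array([-0.004, -0.001,  0.004]), array([ 16.1,   7.4, 142.1]))
(array([-0.004, -0.001,  0.004]), array([16.1,  7. , 52.1]))
18.3 [ 0.49738488 -0.05952785  0.31995885] [-0.01182903  0.6637156   0.24979017] [ 0.063  0.066  1.803 -0.443  1.401  0.325]
scene scale 3.4347826086956523
top scale 3.933333333333333
```

View pics/12_scene.png

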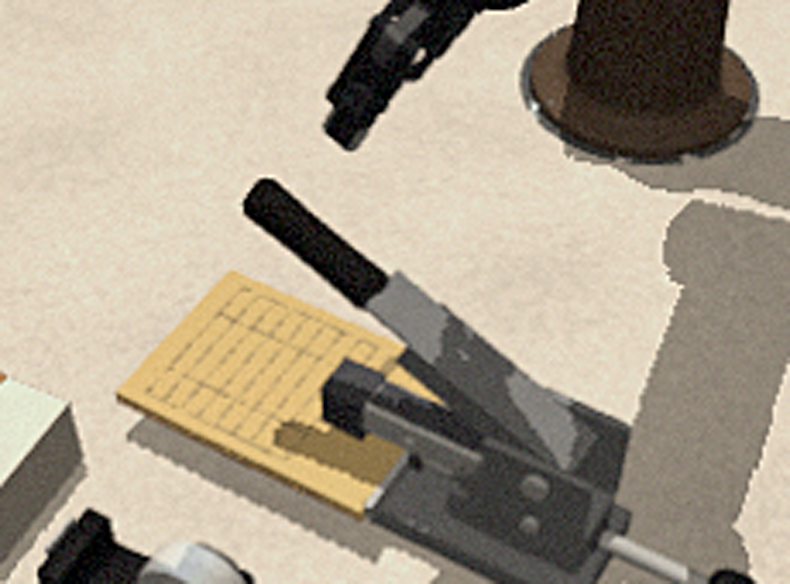

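View pics/12_top.png

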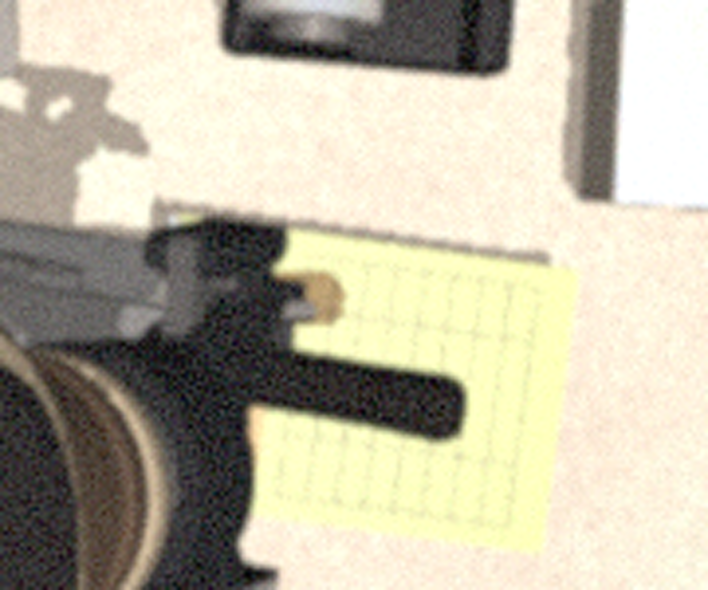

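Call:
jog_arm(targets=[0,0,0,8,4,20,1,0,0,0,16,7,40,1,0,0,0,16,7,60,1,0,0,0,16,7,80,1,0,0,0,16,7,100,1,0,0,0,16,7,115,1,0,0,0,16,7,115,1,0,0,0,16,7,115,1])

```text
time: 19.2
position: [0.4995, -0.0975, 0.2122]
orientation: [0.144, 0.743, 0.631, -0.17]
force: [0.7, -0.5, 0.0]
opening: 0.0853
```

```bash
python3 -c "
from hp import *
p,R=tgt(.45);print(cur()[0],delta(p,R))"
python3 snap.py 13 scene,170,60,400,230 top,250,180,430,330
```

```text
[ 0.49950864 -0.09747791  0.21216614] (array([-0.001, -0.   , -0.002]), array([ 2.7, -1.4, 28.9]))
19.2 [ 0.49950864 -0.09747791  0.21216614] [ 0.68532559 -0.4782115   0.01927654] [-0.009  0.17   1.917 -0.485  1.174  0.371]
scene scale 3.4347826086956523
top scale 3.933333333333333
```

View pics/13_scene.png

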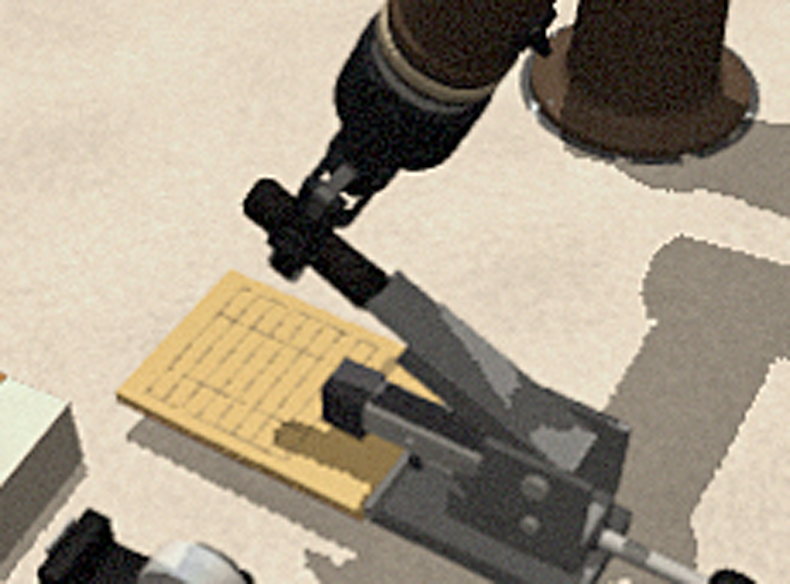

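View pics/13_top.png

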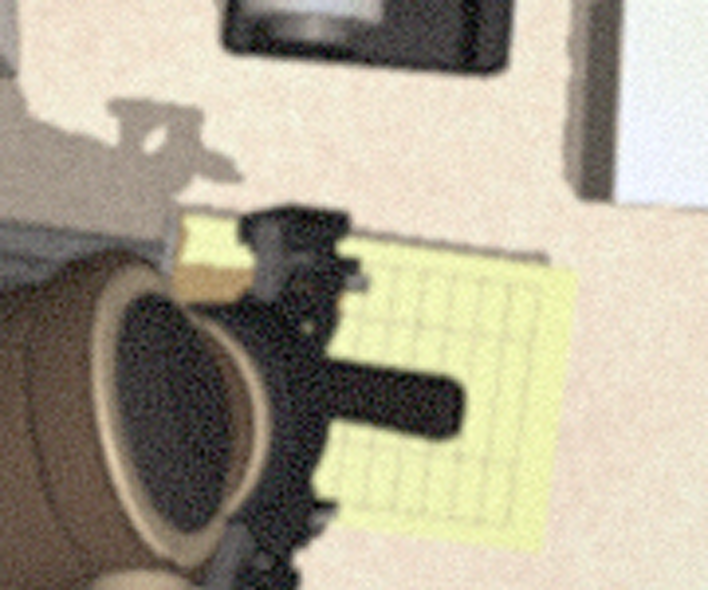

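Call:
jog_arm(targets=[0,0,0,1,0,10,1,0,0,0,2,-1,20,1,0,0,0,2,-1,27,1,0,0,0,2,-1,27,1,0,0,0,2,-1,27,0.6,0,0,0,2,-1,27,0.2,0,0,0,2,-1,27,0.2,0,0,0,2,-1,27,0.2,0,0,0,2,-1,27,0.2,0,0,0,2,-1,27,0.2])

```text
time: 20.3
position: [0.4979, -0.1062, 0.1872]
orientation: [0.145, 0.742, 0.632, -0.169]
force: [2.1, 1.5, 1.8]
opening: 0.0257
```

```bash
python3 -c "
from hp import *
p,R=tgt(.45);print(cur()[0],delta(p,R),r.state()['force'])
# rows: path relative to actual pose
c,C=cur()
piv=O+u*.15+Z*.115
v=c-piv; print('piv rel',v@u,v@x,v[2])
for k in np.linspace(0,.45,19)[1:]:
    Rk=Ro.from_rotvec(x*-0+ -(-k)*x*1) # sign check below
    pk=piv+Rk.apply(v)
    print(k.round(3),(C.inv().apply(pk-c)*1e3).round(1),(C.inv()*(Rk*C)).as_rotvec().round(3),pk[2].round(3))
"
```

```text
[ 0.49786948 -0.10617407  0.18719524] (array([ 0.002, -0.   , -0.001]), array([-0.2, -1.2,  2.5])) [2.05565799 1.50449316 1.80902379]
piv rel -0.18797773826939568 0.001156279602278111 0.07219523868333809
0.025 [ 0.5 -0.   5. ] [0.    0.025 0.   ] 0.182
0.05 [ 1.1 -0.  10. ] [0.   0.05 0.  ] 0.178
0.075 [ 1.8 -0.  15. ] [0.    0.075 0.   ] 0.173
0.1 [ 2.7 -0.  20. ] [0.  0.1 0. ] 0.168
0.125 [ 3.6 -0.1 24.9] [0.    0.125 0.   ] 0.163
0.15 [ 4.7 -0.1 29.8] [0.   0.15 0.  ] 0.158
0.175 [ 6.  -0.1 34.7] [0.    0.175 0.   ] 0.153
0.2 [ 7.3 -0.1 39.5] [0.  0.2 0. ] 0.148
0.225 [ 8.8 -0.1 44.4] [0.    0.225 0.   ] 0.143
0.25 [10.4 -0.1 49.1] [0.    0.25  0.001] 0.138
0.275 [12.1 -0.1 53.9] [0.    0.275 0.001] 0.133
0.3 [13.9 -0.1 58.6] [0.    0.3   0.001] 0.128
0.325 [15.8 -0.1 63.2] [0.    0.325 0.001] 0.123
0.35 [17.9 -0.2 67.8] [0.    0.35  0.001] 0.118
0.375 [20.1 -0.2 72.3] [0.    0.375 0.001] 0.113
0.4 [22.3 -0.2 76.8] [0.    0.4   0.001] 0.108
0.425 [24.7 -0.2 81.3] [0.    0.425 0.001] 0.103
0.45 [27.2 -0.2 85.6] [0.    0.45  0.001] 0.098
```

Call:
jog_arm(targets=[0,0.025,0,0.5,0,5,0.2,0,0.05,0,1.1,0,10,0.2,0,0.075,0,1.8,0,15,0.2,0,0.1,0,2.7,0,20,0.2,0,0.125,0,3.6,0,25,0.2,0,0.15,0,4.7,0,29.8,0.2,0,0.175,0,6,0,34.7,0.2,0,0.2,0,7.3,0,39.5,0.2,0,0.225,0,8.8,0,44.4,0.2,0,0.25,0,10.4,0,49.1,0.2])

```text
time: 21.3
position: [0.4959, -0.1181, 0.1382]
orientation: [0.065, 0.758, 0.644, -0.074]
force: [2.4, 3.9, 7.3]
opening: 0.0256
```

```bash
python3 -c "
from hp import *
s=r.state();print(s['position'],s['force'],s['wrist_torque'])
c,C=cur();z=C.as_matrix()[:,2];print('tilt',np.arctan2(-z@u,-z[2]))
piv=O+u*.15+Z*.115
v=c-piv; print('piv rel',v@u,v@x,v[2],np.hypot(v@u,v[2]),np.hypot(.18798,.0722))
for k in (.05,.1,.15,.2,.21,.22):
    Rk=Ro.from_rotvec(x*k); print(k,(C.inv().apply(piv+Rk.apply(v)-c)*1e3).round(1))
"
python3 snap.py 14 scene,170,60,400,230
```

```text
[ 0.49591801 -0.11809927  0.13817227] [2.3967878  3.92612698 7.32073194] [ 0.33412927 -0.32033694  0.11326499]
tilt 0.19710371080242034
piv rel -0.2000615399544148 0.0011365327144037976 0.023172266437830755 0.20139904096295427 0.20136861821048482
0.05 [ 1.1 -0.  10. ]
0.1 [ 2.6 -0.  20. ]
0.15 [ 4.7 -0.1 29.8]
0.2 [ 7.3 -0.1 39.5]
0.21 [ 7.8 -0.1 41.5]
0.22 [ 8.4 -0.1 43.4]
21.3 [ 0.49591801 -0.11809927  0.13817227] [2.3967878  3.92612698 7.32073194] [-0.197  0.209  1.984 -0.242  0.953  0.106]
scene scale 3.4347826086956523
```

View pics/14_scene.png

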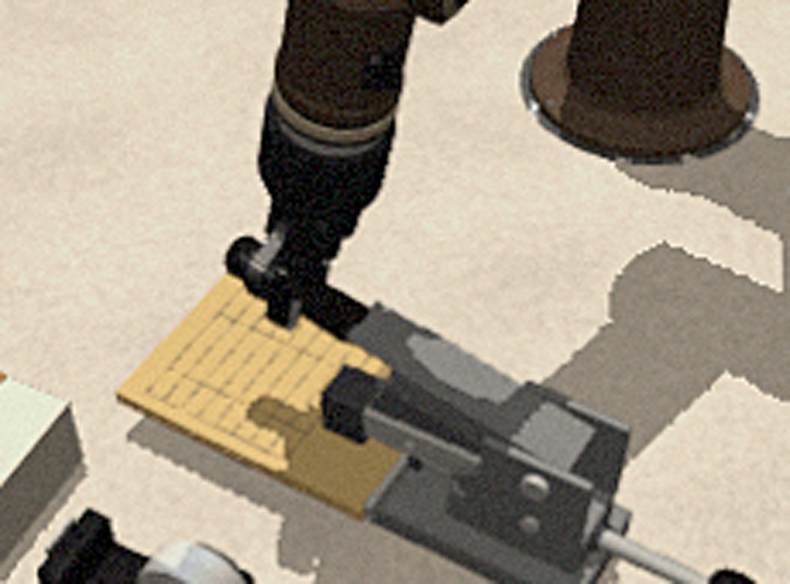

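Call:
jog_arm(targets=[0,0.025,0,0.5,0,5,0.2,0,0.05,0,1.1,0,10,0.2,0,0.075,0,1.8,0,15,0.2,0,0.1,0,2.6,0,20,0.2,0,0.125,0,3.6,0,25,0.2,0,0.15,0,4.7,0,29.8,0.2,0,0.17,0,5.7,0,33.7,0.2,0,0.185,0,6.5,0,36.6,0.2,0,0.195,0,7,0,38.5,0.2,0,0.195,0,7,0,38.5,0.2])

```text
time: 22.35
position: [0.4958, -0.1188, 0.0995]
orientation: [0.002, 0.762, 0.647, -0.0]
force: [1.1, 3.1, 10.4]
opening: 0.0256
```

```bash
python3 -c "
from hp import *
s=r.state();print(s['position'],s['force'],s['wrist_torque'])
c,C=cur();z=C.as_matrix()[:,2];print('tilt',np.arctan2(-z@u,-z[2]))
piv=O+u*.15+Z*.115
v=c-piv; print('ang',np.arctan2(v[2],-v@u)-np.arctan2(.0722,.18798)+.45)
"
python3 snap.py 15 scene,170,60,400,230
```

```text
[ 0.4958019  -0.11881633  0.09954051] [ 1.07367998  3.11291262 10.42482592] [ 0.48820221 -0.28503805  0.04250648]
tilt 0.002144114264411451
ang 0.006447164986882692
22.35 [ 0.4958019  -0.11881633  0.09954051] [ 1.07367998  3.11291262 10.42482592] [-0.32   0.261  1.999 -0.002  0.879 -0.155]
scene scale 3.4347826086956523
```

View pics/15_scene.png

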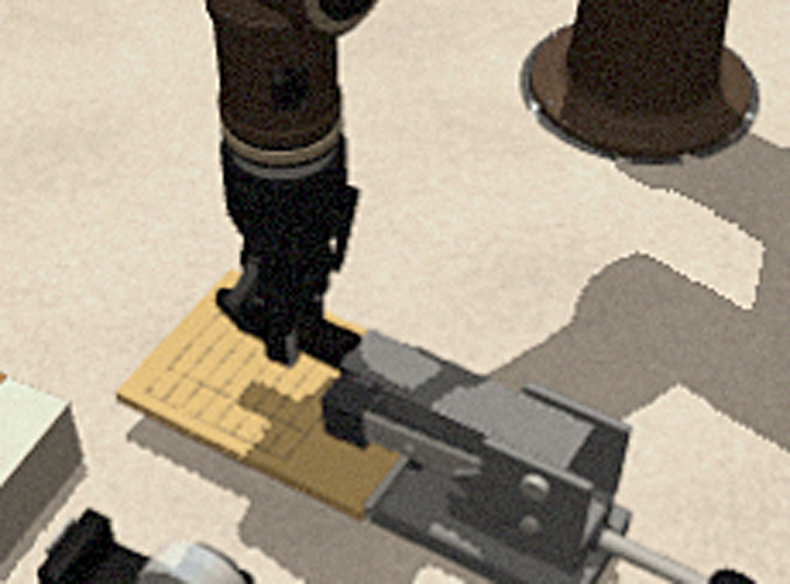

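Call:
jog_arm(targets=[0,0.005,0,0,0,1,0.2,0,0.005,0,0,0,1,0.2,0,0.005,0,0,0,1,0.2])

```text
time: 22.7
position: [0.4958, -0.1188, 0.0988]
orientation: [0.0, 0.762, 0.647, 0.002]
force: [0.3, 3.5, 10.3]
opening: 0.0259
```

Call:
jog_arm(targets=[0,0.005,0,0,0,1,0.2,0,0.005,0,0,0,1,0.2,0,0.005,0,0,0,1,0.2])

```text
time: 23.0
position: [0.4958, -0.1187, 0.0983]
orientation: [-0.002, 0.762, 0.647, 0.004]
force: [-0.2, 3.4, 13.4]
opening: 0.0257
```

Call:
jog_arm(targets=[0,0,0,0,0,1,0.2,0,0,0,0,0,1,0.2,0,0,0,0,0,1,0.2])

```text
time: 23.3
position: [0.4958, -0.1187, 0.0982]
orientation: [-0.002, 0.762, 0.647, 0.003]
force: [-2.5, 4.7, 18.6]
opening: 0.0258
```

Call:
jog_arm(targets=[0,0,0,0,0,1,0.2,0,0,0,0,0,1,0.2,0,0,0,0,0,1,0.2])

```text
time: 23.6
position: [0.4958, -0.1187, 0.098]
orientation: [-0.002, 0.762, 0.647, 0.003]
force: [-4.0, 4.4, 24.3]
opening: 0.0261
```

```bash
python3 -c "
from hp import *
c,C=cur();z=C.as_matrix()[:,2];print('tilt',np.arctan2(-z@u,-z[2]))
piv=O+u*.15+Z*.115
v=c-piv; print('ang',np.arctan2(v[2],-v@u)-np.arctan2(.0722,.18798)+.45)
for k in np.arange(-.025,-.46,-.025):
    Rk=Ro.from_rotvec(x*k); print(k.round(3),(C.inv().apply(piv+Rk.apply(v)-c)*1e3).round(1))
"
```

```text
tilt -0.007491716173669094
ang -0.0014134083342390857
-0.025 [-0.3  0.  -5. ]
-0.05 [ -0.5   0.  -10.1]
-0.075 [ -0.6   0.  -15.1]
-0.1 [ -0.5   0.  -20.1]
-0.125 [ -0.4   0.  -25.2]
-0.15 [ -0.1   0.  -30.2]
-0.175 [  0.4   0.  -35.2]
-0.2 [  0.9   0.1 -40.2]
-0.225 [  1.6   0.1 -45.2]
-0.25 [  2.4   0.1 -50.2]
-0.275 [  3.3   0.1 -55.1]
-0.3 [  4.4   0.1 -60. ]
-0.325 [  5.6   0.1 -64.9]
-0.35 [  6.8   0.1 -69.8]
-0.375 [  8.3   0.1 -74.6]
-0.4 [  9.8   0.1 -79.4]
-0.425 [ 11.5   0.1 -84.2]
-0.45 [ 13.2   0.1 -88.9]
```

Call:
jog_arm(targets=[0,-0.0125,0,-0.1,0,-2.5,0.2,0,-0.025,0,-0.3,0,-5,0.2,0,-0.0375,0,-0.4,0,-7.5,0.2,0,-0.05,0,-0.5,0,-10,0.2,0,-0.0625,0,-0.6,0,-12.6,0.2,0,-0.075,0,-0.6,0,-15.1,0.2,0,-0.0875,0,-0.6,0,-17.6,0.2,0,-0.1,0,-0.5,0,-20.1,0.2,0,-0.1125,0,-0.5,0,-22.6,0.2,0,-0.125,0,-0.4,0,-25.2,0.2])

```text
time: 24.6
position: [0.4957, -0.1195, 0.121]
orientation: [0.039, 0.761, 0.646, -0.044]
force: [0.6, 3.1, 9.2]
opening: 0.0262
```

Call:
jog_arm(targets=[0,-0.0125,0,-0.1,0,-2.5,0.2,0,-0.025,0,-0.3,0,-5,0.2,0,-0.0375,0,-0.4,0,-7.5,0.2,0,-0.05,0,-0.5,0,-10,0.2,0,-0.0625,0,-0.6,0,-12.6,0.2,0,-0.075,0,-0.6,0,-15.1,0.2,0,-0.0875,0,-0.6,0,-17.6,0.2,0,-0.1,0,-0.5,0,-20.1,0.2,0,-0.1125,0,-0.5,0,-22.6,0.2,0,-0.125,0,-0.4,0,-25.2,0.2])

```text
time: 25.6
position: [0.496, -0.1172, 0.1458]
orientation: [0.08, 0.756, 0.643, -0.092]
force: [1.4, 1.0, 6.4]
opening: 0.026
```

Call:
jog_arm(targets=[0,-0.0125,0,-0.1,0,-2.5,0.2,0,-0.025,0,-0.3,0,-5,0.2,0,-0.0375,0,-0.4,0,-7.5,0.2,0,-0.05,0,-0.5,0,-10,0.2,0,-0.0625,0,-0.6,0,-12.6,0.2,0,-0.075,0,-0.6,0,-15.1,0.2,0,-0.0875,0,-0.6,0,-17.6,0.2,0,-0.1,0,-0.5,0,-20.1,0.2,0,-0.1125,0,-0.5,0,-22.6,0.2,0,-0.125,0,-0.4,0,-25.2,0.2])

```text
time: 26.6
position: [0.4969, -0.112, 0.1702]
orientation: [0.12, 0.749, 0.637, -0.14]
force: [1.8, 0.2, 6.1]
opening: 0.0258
```

```bash
cat > st.py <<'E'
from hp import *
s=r.state();print(s['position'],s['force'],s['wrist_torque'])
c,C=cur();z=C.as_matrix()[:,2];print('tilt',np.arctan2(-z@u,-z[2]))
piv=O+u*.15+Z*.115
v=c-piv; print('ang',np.arctan2(v[2],-v@u)-np.arctan2(.0722,.18798)+.45)
p,R=tgt(.45);print(delta(p,R))
E
python3 st.py
```

```text
[ 0.4968811  -0.11198966  0.17019098] [1.825406   0.19023901 6.10156716] [-0.04212282 -0.37562319  0.12406997]
tilt 0.37043818256654715
ang 0.3606242969250164
(array([ 0.002, -0.08 , -0.001]), array([ -1. ,  -1.1, -15.5]))
```

Call:
jog_arm(targets=[0,-0.0125,0,-0.1,0,-2.5,0.2,0,-0.025,0,-0.3,0,-5,0.2,0,-0.0375,0,-0.4,0,-7.5,0.2,0,-0.05,0,-0.5,0,-10,0.2,0,-0.0625,0,-0.6,0,-12.6,0.2,0,-0.07,0,-0.6,0,-14.5,0.2,0,-0.0775,0,-0.6,0,-16,0.2,0,-0.08,0,-0.5,0,-17,0.2,0,-0.08,0,-0.5,0,-17,0.2,0,-0.08,0,-0.5,0,-17,0.2])

```text
time: 27.6
position: [0.4977, -0.1067, 0.1861]
orientation: [0.145, 0.742, 0.632, -0.17]
force: [3.2, 0.3, 5.4]
opening: 0.0253
```

```bash
python3 st.py
```

```text
[ 0.49774999 -0.10672961  0.18607266] [3.23889835 0.28138755 5.42060766] [-0.15956738 -0.42862563  0.22320279]
tilt 0.45084077357263586
ang 0.443771301683396
(array([ 0.002,  0.001, -0.   ]), array([-0.1, -1.1,  1.3]))
```

Call:
jog_arm(targets=[0,0,0,0,0,-0.5,0.2,0,0,0,0,0,-1,0.2,0,0,0,0,0,-1.5,0.2,0,0,0,0,0,-1.5,0.2])

```text
time: 28.0
position: [0.4978, -0.1062, 0.1872]
orientation: [0.146, 0.742, 0.632, -0.17]
force: [4.1, -2.9, 3.9]
opening: 0.0258
```

Call:
jog_arm(targets=[0,0,0,0,0,-0.5,0.2,0,0,0,0,0,-1,0.2,0,0,0,0,0,-1,0.2])

```text
time: 28.3
position: [0.4978, -0.1061, 0.1874]
orientation: [0.146, 0.742, 0.632, -0.17]
force: [5.3, -5.9, -0.2]
opening: 0.0257
```

Call:
jog_arm(targets=[0,0,0,0,0,0,0.4,0,0,0,0,0,0,0.7,0,0,0,0,0,0,1,0,0,0,0,0,0,1,0,0,0,0,0,0,1,0,0,0,0,0,-25,1,0,0,0,0,0,-55,1,0,0,0,0,0,-90,1,0,0,0,0,0,-130,1,0,0,0,0,0,-150,1])

```text
time: 29.3
position: [0.5091, -0.0389, 0.3265]
orientation: [0.146, 0.743, 0.632, -0.168]
force: [0.6, -0.5, 0.1]
opening: 0.0856
```

Call:
jog_arm(targets=[0,0.1,0,50,0,-20,1,0,0.2,0,100,0,-40,1,0,0.3,0,150,0,-60,1,0,0.4,0,200,0,-80,1,0,0.4,0,250,0,-80,1,0,0.4,0,270,0,-80,1,0,0.4,0,270,0,-80,1,0,0.4,0,270,0,-80,1])

```text
time: 30.1
position: [0.5515, 0.2345, 0.2766]
orientation: [0.016, 0.761, 0.648, -0.02]
force: [0.3, 0.1, -1.0]
opening: 0.0857
```

```bash
python3 snap.py 16 scene,100,80,400,305 top,160,130,490,340
```

```text
30.1 [0.55148347 0.23449464 0.27660403] [ 0.34668399  0.10483622 -0.99065403] [ 0.353  0.24   1.628 -0.046  1.301  0.525]
scene scale 2.6222222222222222
top scale 2.393939393939394
```

View pics/16_scene.png

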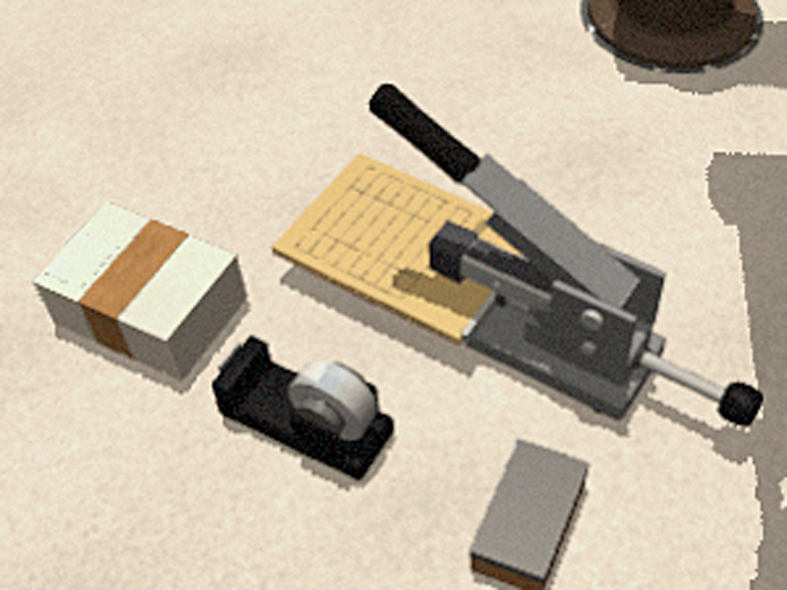

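View pics/16_top.png

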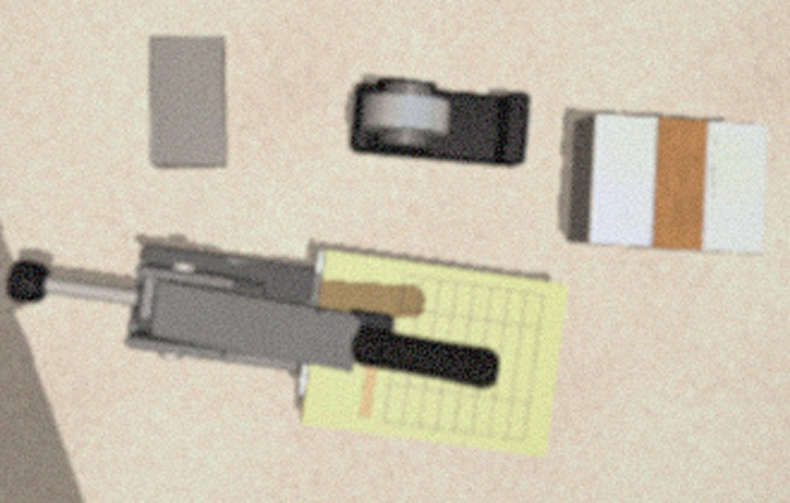

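Run:
```python
import cv2,numpy as np
def kb(p,y0,y1,x0,x1):
    g=cv2.GaussianBlur(cv2.imread(p),(3,3),0).max(2)[y0:y1,x0:x1];n,l,s,c=cv2.connectedComponentsWithStats((g<28).astype('uint8'));i=1+np.argmax(s[1:,4]);return c[i]+[x0,y0]
for n in("s3r","16_scener"):print("knob",n,kb(f"pics/{n}.png",215,252,365,400),"grip",kb(f"pics/{n}.png",105,165,235,290))
a=cv2.imread("pics/scene0.png").astype(int);b=cv2.imread("pics/16_scener.png").astype(int)
d=cv2.GaussianBlur(np.abs(a-b).max(2).astype('uint8'),(5,5),0)
for nm,(x0,y0,x1,y1) in dict(parcel=(112,155,184,225),tape=(180,205,252,262),box=(276,245,328,308)).items():print(nm,d[y0:y1,x0:x1].max())
from h import r
r.finish_job()
```

```text
knob s3r [382.05586592 233.68156425] grip [261.002 130.186]
knob 16_scener [382.00581395 233.79651163] grip [261.06324111 130.26284585]
parcel 10
tape 34
box 11
the job is handed in; nothing more can be done
```

The pad is stapled and the job is handed in at about 30 s of the 72 s allowed.

- **Depth rod:** I pulled the knob out about 16 mm, from an estimated 9 mm to the 25 mm middle click. I felt the plunger draw it in and then hold. The 9 mm start was measured from the camera images, so it is good to about 2 mm.
- **Pad:** I pushed it back square with both open fingers until it stopped against the plate at about 5.5 N. The knob stayed in place to within 0.2 pixel during the push. Afterwards the top view showed the pad's edge lying along the plate on both sides.
- **Handle:** I gripped it and pulled it down to the firm stop, where the force rose to 24 N with almost no further movement. I then eased it up over about 4.5 s to its upper stop, let go there and backed away.
- **Last checks:** The knob and the grip were where they should be to within 0.12 pixel.
    - **Parcel and staple box:** these showed no change from the first picture.
    - **Tape dispenser:** its area showed a slightly larger brightness difference (34, against about 10 for the others). The arm never went near it and it looks unmoved, so I put that down to a shadow or glint. I did not check further.

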